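Dry-fit a tile bond sample in the sloping jig and clamp it

ROBOT

A 6-joint arm with a two-finger parallel gripper is mounted at the origin on the work surface; the furniture and walls round the work are solid. World frame = base frame: x ahead of the robot, y to its left, z up, the work surface at z = 0. Lengths are in m, angles in rad, forces in N, time in s.
With the tool pointing down it reaches from about 0.25 to 0.775 m from the base axis. Payload 4 kg.
Tool frame: the origin (TCP) lies on the centre line of the jaws, within the pads' length; the fingertips stand 17 mm ahead of it and the grasp point (between the pads) lies 2 mm behind it; z points along the fingers, y is the line along which they close (so a half turn about z gives the same grasp; the last joint's range is limited). The gripper opens to 94 mm and grips with 3 to 60 N. Pads are 16 mm wide; open, the fingers measure 119 mm over their backs; the gripper's body (75 mm by 177 mm) begins 78 mm behind the grasp point.
Start: joints at [1.192, 0.087, 1.371, -0, 1.684, -0.103], TCP at [0.15, 0.529, 0.223] pointing down, gripper open.
Joint ranges: [-3.1, 3.1], [-0.76, 2.03], [0.27, 2.55], [-1.08, 4.22], [0.17, 2.65], [-2.57, 2.57]. Speed limits (rad/s): [2.79, 2.79, 3.14, 3.14, 3.14, 3.14].

INTERFACE

Orientations are given as [roll, pitch, yaw] about the fixed x, y, z axes, in that order (R = Rz(yaw) Ry(pitch) Rx(roll)).
In Python, from bench import robot gives the robot as it stands.
- The arm moves only by the tool servo_tool, never from a script. Its argument "plan" is a list of rows, each a list of 7 numbers: the shift along the tool's x, y, z normalised to -1 to 1, where 1 is 0.1 m, then the turn, a rotation vector about the tool's x, y, z normalised to -1 to 1, where 1 is pi/2 rad, then the finger opening in mm, from 0 to 94. In form: [[x, y, z, ax, ay, az, gripper], ...]. A call has 1 to 12 rows; each row is the pose to reach, as a shift and turn from the pose commanded when the call began, along the tool's axes at that moment; what a row does not reach only later rows make up. A row lasts 1/12 s, in which the tool goes at most 41.7 mm and 7.16 degrees, less where a joint would pass 70% of its speed; a pose out of reach is approached as far as the arm can. A call with a number of a shift or a turn outside -1 to 1 is refused whole. A call with a gripper value outside its range is refused whole. The fingers move at their own pace and stop on an object; the grip force is fixed at half the most. Time passes only in rows, so rows that repeat a pose let the fingers close. It gives the time, the measured TCP pose, the force, the opening and the grip force at its end, in the units of the state.
- robot.get_obs(): the state, without advancing time (a new reading comes with each control period).
- robot.snapshot(name): name is "side" or "top" or "wrist"; returns the picture (400x640x3 uint8, red, green, blue); there is no depth.
- robot.camera_params(name): a dict with "camera_matrix" (3x3 intrinsics, pixels), "rvec" (rotation vector, rad) and "tvec" (3), from world to camera coordinates, as OpenCV has them; the wrist camera has in their place "tool_from_camera" (4x4, takes a point from camera to tool coordinates, whose origin is the TCP and whose axes are the flange's). Camera axes: x right, y down, z forward; pixel columns grow to the right and rows downward; lengths in m; the calibration is good to about 2 mm. A picture is of the moment at which its call begins: read the wrist's pose just before it. camera_params takes no time and is no camera call.
- robot.close_job(): hands the job in; it is judged then, once.
Trained networks look in the newest picture that a camera, given by its name, has taken for a name from the list of things; names that differ only in an ending like _2 or _b are one class to them, and where a whole thing is asked for, a point or a joint stands for the part that bears it (a point fixed in the world has none). Each returns a list of dicts, best first, with "conf" (0 to 1); they miss things now and then, are a little off and sometimes report something else, mostly with a low value. They report only what shows in the picture. A call takes as long as a camera call.
- robot.find_in(thing, camera): "extent" ([centre column, centre row, width, height] in pixels, round what is visible of it).
The state is a dict: "time": time; "joint_positions": joint angles; "qvel": joint speeds; "joint_torque": joint torques, N m; "tool_pos": TCP position; "ee_rot": TCP orientation; "wrist_force": force on the tool from outside, world axes, zero at the start; "wrist_torque": the same for the moment, N m; "width": finger opening in m; "finger_force": force on a finger pad.
Only numpy, scipy, OpenCV 4.12 (cv2) and the standard library are available. Lean on these libraries where they do the work, as an engineer would, in place of code of your own. Each camera call takes 0.05 s, during which the arm holds its last target. There are 200 camera calls.

TASK

Dry-fit the tile bond sample in the sloping jig: first lay the ceramic tile lengthwise on the sloped bed, close against the backstop at its low end. Then take the larger mortar plate out of the drying rack, lay it flat on the bench and let go to change your grip, and stack it lengthwise on the tile, squarely over it and close against the backstop too. Last, push the toggle clamp's handle over and down past its dead point until the rubber foot is locked on the stack, and leave the offcut, tape roll, timer and wash bottle where they are.

Things in the scene. Friction and masses are not known exactly. Their poses are not given: they have to be found in the camera images.
- bed: Jig's aluminium bed, fixed, slopes 18 deg, low end nearest the robot. Origin: on its surface, mid-width, at the foot of the backstop's face; x up-slope, y across, z off the surface. 42 mm wide where plates lie (x 0 to 128 mm), so fingers reach past their long edges. Backstop: bar at x = 0, 64 wide, 36 high. Clamp bolted on at x 128 to 198. Plates do not slide down by themselves: friction holds them.
- tile: Ceramic tile, 100 x 62 x 9 mm, about 0.13 kg, flat on the bench, its ribbed bare-clay back up, the white glaze below. Origin at its centre; x along the 100 mm, y along the 62 mm, z through the thickness. Seated in the jig its centre is at (50, 0, 4.5) mm in the bed's frame. Once it is gone, the bench between rack and jig (round x 0.47, y 0.05 m) is clear; a hotplate 110 mm high stands nearer the robot.
- mortar_plate: The larger plain grey mortar plate, 90 x 60 x 16 mm, about 0.19 kg, standing on a long edge in one rack slot, top 73 mm above the bench. Origin at its centre; x through the 16 mm, y along the 90 mm, z along the 60 mm (up while it stands). Both faces alike. Seated on the tile: centre at (45, 0, 17) mm in the bed's frame, y along the slope, x square off the bed.
- offcut: Smaller grey mortar offcut, 66 x 44 x 16 mm, standing in the other rack slot (which is which varies), top 57 mm above the bench; axes like the mortar plate's. Not to be disturbed.
- rack: Drying rack, fixed: plywood board 124 x 104 mm, slot floor 13 mm above the bench; two slots 62 mm apart, each between four upright pegs (6 mm thick, tops 42 mm above the bench, at y = +-25 mm). Origin under its centre; x across the plates (slots at x = -31 and +31 mm), y along them, z up. Plates have 1.5 mm play each side in a slot.
- clamp_handle (a joint): Angle of the clamp handle against its link, rad: 0 open (handle standing up), 2.37 at the dead point, 2.57 on its stop, locked. It moves freely (about 1 N at the grip) until the foot meets the stack, takes a few newtons (under 15) over the dead point, and then stays locked by itself.
- clamp_grip (a point): Middle of the clamp handle's black rubber grip, a bar 19 mm thick that ends 30 mm beyond. In the bed's frame (x, z in mm; y = 0): open at (184, 157), handle standing nearly square off the bed; pushed up-slope and down it goes by (240, 141), (267, 113), (273, 87), (272, 62) to (266, 20) locked, handle dipping 12 deg below the slope. The handle's lower pin stays near (168, 47).
- clamp_pad: The clamp's sprung rubber foot, 21 mm across; origin at the middle of its underside. Open, the arm stands up behind the plates (bed's frame x 135 to 178 mm, up to z = 135 mm) and the foot points down-slope at (135, 120) mm. As the handle goes down, arm and foot swing over the plates and press on the stack at x = 52 mm with about 5 N.
- tape_roll: Roll of masking tape lying on the bench, 66 mm across, 19 mm high. Not to be disturbed.
- timer: Small square timer, 62 x 62 x 19 mm, on the bench before the ledge at the back (95 mm high). Not to be disturbed.
- wash_bottle: White wash bottle, 188 mm high, 66 mm thick, on the bench left of the jig. Not to be disturbed.

How it is judged:
On the way, in this order (a step that is already met when the one before it is completed fails the run):
1. the tile lies flat and lengthwise on the bed, against the backstop, let go, with the clamp open (x of tile in the frame of bed between 0.046 and 0.0535 m and y of tile in the frame of bed between -0.01 and 0.01 m and z of tile in the frame of bed between 0.001 and 0.008 m and angle between the x axis of tile and the x axis of bed, either way round below 0.08 rad and angle between the z axis of tile and the z axis of bed, either way round below 0.08 rad and contact force between the fingers and tile below 0.05 N and value of joint clamp_handle below 0.9 rad), for 0.2 s.
2. the mortar plate lies flat on the bench, let go ((angle between mortar_plate's own x axis and vertical below 0.1 rad or angle between mortar_plate's own x axis and vertical above 3.04 rad) and height (world z) of mortar_plate below 0.012 m and contact force between the fingers and mortar_plate below 0.05 N), for 0.2 s.
3. the mortar plate lies lengthwise on the tile, against the backstop, let go, with the clamp still open (x of mortar_plate in the frame of bed between 0.041 and 0.0485 m and y of mortar_plate in the frame of bed between -0.01 and 0.01 m and z of mortar_plate in the frame of bed between 0.0135 and 0.0205 m and angle between the y axis of mortar_plate and the x axis of bed, either way round below 0.08 rad and angle between the x axis of mortar_plate and the z axis of bed, either way round below 0.08 rad and x of tile in the frame of bed between 0.046 and 0.0535 m and y of tile in the frame of bed between -0.01 and 0.01 m and z of tile in the frame of bed between 0.001 and 0.008 m and angle between the x axis of tile and the x axis of bed, either way round below 0.08 rad and angle between the z axis of tile and the z axis of bed, either way round below 0.08 rad and contact force between the fingers and mortar_plate below 0.05 N and value of joint clamp_handle below 0.9 rad), for 0.2 s.
At the end, for the whole second after the job is handed in: The tile lies on the bed and the mortar plate on the tile, both flat and lengthwise within 4.5 degrees, at most 3.5 mm from the backstop and 10 mm off the bed's centre line; the clamp handle is past its dead point (joint over 2.45) and the foot presses on the plate with over 2.5 N (x of tile in the frame of bed between 0.046 and 0.0535 m and y of tile in the frame of bed between -0.01 and 0.01 m and z of tile in the frame of bed between 0.001 and 0.008 m and angle between the x axis of tile and the x axis of bed, either way round below 0.08 rad and angle between the z axis of tile and the z axis of bed, either way round below 0.08 rad and x of mortar_plate in the frame of bed between 0.041 and 0.0485 m and y of mortar_plate in the frame of bed between -0.01 and 0.01 m and z of mortar_plate in the frame of bed between 0.0135 and 0.0205 m and angle between the y axis of mortar_plate and the x axis of bed, either way round below 0.08 rad and angle between the x axis of mortar_plate and the z axis of bed, either way round below 0.08 rad and value of joint clamp_handle above 2.45 rad and contact force between mortar_plate and clamp_pad above 2.5 N); the robot touches nothing.
It fails at once if the offcut is pushed by more than 20 mm (distance of offcut from where it was at the start of the episode above 0.02 m).
It fails at once if the tape roll, timer or wash bottle is pushed by more than 20 mm (distance of any of tape_roll, timer, wash_bottle from where it was at the start of the episode above 0.02 m).
It also fails if it takes over 72 s, if anything falls off the work surface, if the arm or the gripper's body presses on something with over 40 N, if the wrist force passes 120 N, or if a joint passes its speed limit or range.

## Working session

There is one attempt and no reset: what is moved stays moved. The work goes in short steps, Python scripts to look and compute and a tool call to move; the robot and the scene stay as the last step left them, time stands still between calls to the robot, and variables do not carry over. Pictures are saved under pics/ and viewed, at most 10 in all, crops included, and the job is handed in when it is done.

Besides the shell and the picture viewer there is one more tool, called after ">>>" by a JSON object that holds its "op" and its "data". servo_tool: Moves the arm, as the interface text tells. Scaled input: -1 to 1 covers 0.1 m each way for a shift and pi/2 rad each way for a turn. Its arguments: {"type":"object","properties":{"plan":{"type":"array","items":{"type":"array","items":{"type":"number"}}}},"required":["plan"]}

```bash
ls; mkdir -p pics; cat > h.py <<'E'
import numpy as np, cv2
from scipy.spatial.transform import Rotation as R
from bench import robot
def cam(name,obs=None):
    p=robot.camera_params(name); K=np.array(p["camera_matrix"],float)
    if name=="wrist":
        o=obs or robot.get_obs(); T=np.eye(4); T[:3,:3]=R.from_euler('xyz',o["ee_rot"]).as_matrix(); T[:3,3]=o["tool_pos"]
        W=np.linalg.inv(T@np.array(p["tool_from_camera"]))
        return K,W[:3,:3],W[:3,3]
    return K,cv2.Rodrigues(np.array(p["rvec"],float))[0],np.array(p["tvec"],float).ravel()
def proj(c,P):
    K,Rm,t=c; q=(np.atleast_2d(P)@Rm.T+t)@K.T; return q[:,:2]/q[:,2:]
def ray(c,uv):
    K,Rm,t=c; d=Rm.T@np.linalg.solve(K,[uv[0],uv[1],1]); return -Rm.T@t,d
def onz(c,uv,z):
    o,d=ray(c,uv); return o+d*(z-o[2])/d[2]
def snap(name,fn=None):
    o=robot.get_obs(); im=robot.snapshot(name); 
    if fn: cv2.imwrite("pics/"+fn,im[:,:,::-1])
    return im,cam(name,o)
E
python3 - <<'E'
from h import *
for n in ("top","side"):
    im,c=snap(n,n+"0.png"); print(n,c[0][0,0],-c[1].T@c[2], c[1][2])
    for th in ["bed","tile","mortar_plate","offcut","rack","clamp_grip","clamp_pad","tape_roll","timer","wash_bottle"]:
        for d in robot.find_in(th,n)[:2]: print(th,np.round(d["extent"]),round(d["conf"],2),np.round(onz(c,d["extent"][:2],0.01),3))
print(robot.get_obs())
E
```

```text
pics
top 382.28229114740293 [0.28583013 0.05807646 1.22779401] [ 0.18500111  0.01615391 -0.98260554]
tile [324. 214.  26.  37.] 0.85 [0.477 0.044 0.01 ]
tile [239. 179.  18.   9.] 0.41 [0.588 0.327 0.01 ]
offcut [397. 236.  26.  11.] 0.42 [ 0.411 -0.19   0.01 ]
rack [395. 230.  37.  42.] 0.91 [ 0.43  -0.183  0.01 ]
clamp_grip [239. 175.  14.   8.] 0.55 [0.599 0.328 0.01 ]
clamp_grip [422. 266.  24.  18.] 0.27 [ 0.319 -0.264  0.01 ]
tape_roll [422. 267.  21.  16.] 0.57 [ 0.316 -0.267  0.01 ]
timer [305. 185.  21.  20.] 0.88 [0.572 0.108 0.01 ]
wash_bottle [203. 162.  29.  29.] 0.76 [0.641 0.447 0.01 ]
wash_bottle [239. 176.  18.  10.] 0.55 [0.597 0.327 0.01 ]
side 394.1039130396303 [-0.12180402 -0.94164269  0.63838989] [ 0.46953153  0.80461259 -0.3635089 ]
bed [311. 188.  36.  61.] 0.91 [0.743 0.668 0.01 ]
tile [330. 254.  32.  13.] 0.74 [0.483 0.048 0.01 ]
mortar_plate [372. 284.  20.  35.] 0.6 [ 0.502 -0.164  0.01 ]
offcut [351. 290.  18.  28.] 0.67 [ 0.428 -0.164  0.01 ]
offcut [313. 197.   8.  18.] 0.56 [0.694 0.553 0.01 ]
rack [359. 296.  59.  32.] 0.57 [ 0.431 -0.199  0.01 ]
rac
[... 323 characters left out ...]
3 0.563 0.01 ]
{'time': 1.1, 'joint_positions': array([ 1.19193091e+00,  8.71939073e-02,  1.37070315e+00,  2.89325098e-06,
        1.68357438e+00, -1.03115463e-01]), 'qvel': array([-0.00124741, -0.00060685, -0.00078416, -0.00150055,  0.00058904,
       -0.0002334 ]), 'joint_torque': array([ 8.00356775e-04, -3.40045595e+01, -3.02608788e+01,  7.18680862e-02,
        2.34610378e-02,  2.72813043e-05]), 'tool_pos': array([0.14976833, 0.5292407 , 0.22250761]), 'ee_rot': array([3.14147179e+00, 9.61696083e-06, 2.86584302e+00]), 'wrist_force': array([-0.24738883, -0.47441383, -0.03611912]), 'wrist_torque': array([0.04185139, 0.02950884, 0.03001328]), 'finger_force': 0.0, 'width': 0.09387175110078942}
```

```bash
python3 - <<'E'
import cv2
a=cv2.imread('pics/top0.png')[120:300,180:450]; cv2.imwrite('pics/v1.png',cv2.resize(a,(800,533),interpolation=cv2.INTER_CUBIC))
a=cv2.imread('pics/side0.png')[140:340,240:440]; cv2.imwrite('pics/v2.png',cv2.resize(a,(600,600),interpolation=cv2.INTER_CUBIC))
E
```

```text
(no output)
```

View pics/v1.png

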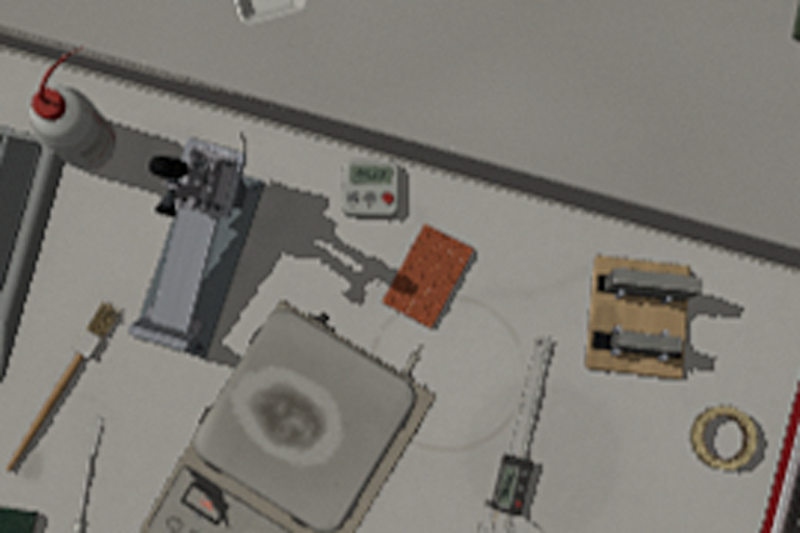

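View pics/v2.png

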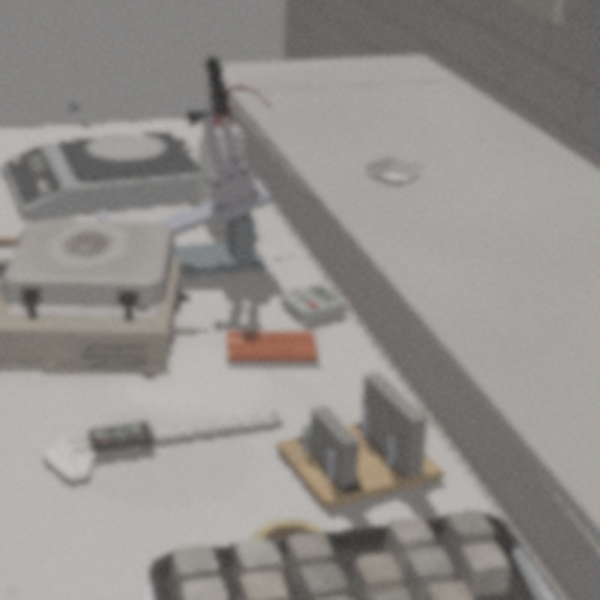

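```bash
python3 - <<'E'
from h import *
im=cv2.imread('pics/top0.png'); c=cam("top")
h=cv2.cvtColor(im,cv2.COLOR_BGR2HSV); m=((h[...,1]>110)&((h[...,0]<14)|(h[...,0]>172))).astype(np.uint8)
n,l,s,ct=cv2.connectedComponentsWithStats(m)
for i in range(1,n):
    if s[i,4]>200:
        r=cv2.minAreaRect(np.argwhere(l==i)[:,::-1].astype(np.float32)); b=np.array([onz(c,p,0.009) for p in cv2.boxPoints(r)])[:,:2]; print(r,b.round(3),b.mean(0).round(4), [np.linalg.norm(b[k]-b[k-1]).round(3) for k in range(4)])
f=lambda u,v:(180+u/2.963,120+v/2.963)
print("backstop top L,R",[onz(c,f(*p),0.05).round(3) for p in ((133,328),(207,352))])
print("bed far", onz(c,f(210,200),0.06).round(3), onz(c,f(192,325),0.03).round(3))
print("plates", onz(c,f(653,283),0.073).round(3), onz(c,f(610,277),0.073).round(3),onz(c,f(700,287),0.073).round(3), onz(c,f(645,340),0.057).round(3))
print("rack corners",[onz(c,f(*p),0.013).round(3) for p in ((597,257),(688,264),(685,377),(587,370))])
print(np.array(robot.camera_params("wrist")["tool_from_camera"]).round(4), robot.camera_params("wrist")["camera_matrix"])
o=robot.get_obs(); Rt=R.from_euler('xyz',o["ee_rot"]).as_matrix(); print(Rt.round(3))
E
```

```text
((324.07958984375, 212.77066040039062), (18.59542465209961, 29.688831329345703), 28.610462188720703) [[ 0.452  0.093]
 [ 0.538  0.048]
 [ 0.51  -0.005]
 [ 0.424  0.04 ]] [0.4808 0.044 ] [np.float64(0.06), np.float64(0.097), np.float64(0.06), np.float64(0.097)]
((445.84619140625, 273.26922607421875), (8.43299388885498, 91.97846221923828), 11.309932708740234) [[ 0.163 -0.293]
 [ 0.441 -0.361]
 [ 0.437 -0.387]
 [ 0.158 -0.318]] [ 0.2998 -0.3397] [np.float64(0.025), np.float64(0.287), np.float64(0.026), np.float64(0.286)]
backstop top L,R [array([0.412, 0.351, 0.05 ]), array([0.388, 0.272, 0.05 ])]
bed far [0.548 0.276 0.06 ] [0.418 0.293 0.03 ]
plates [ 0.466 -0.188  0.073] [ 0.472 -0.144  0.073] [ 0.463 -0.236  0.073] [ 0.409 -0.182  0.057]
rack corners [array([ 0.503, -0.14 ,  0.013]), array([ 0.497, -0.239,  0.013]), array([ 0.375, -0.232,  0.013]), array([ 0.381, -0.128,  0.013])]
[[ 3.000e-04 -9.637e-01 -2.671e-01  7.610e-02]
 [ 1.000e+00  6.000e-04 -1.000e-03  2.000e-04]
 [ 1.100e-03 -2.671e-01  9.637e-01 -1.618e-01]
 [ 0.000e+00  0.000e+00  0.000e+00  1.000e+00]] [[311.20957215   0.         313.6320966 ]
 [  0.         311.20957215 199.17032116]
 [  0.           0.           1.        ]]
[[-0.962  0.272  0.   ]
 [ 0.272  0.962  0.   ]
 [-0.     0.    -1.   ]]
```

>>> {"op": "servo_tool", "data": {"plan": [[-0.95, -0.53, -0.27, 0, 0, 0, 94], [-0.95, -0.53, -0.27, 0, 0, 0, 94], [-0.95, -0.53, -0.27, 0, 0, 0, 94], [-0.95, -0.53, -0.27, 0, 0, 0, 94]]}}

```text
time: 1.43
tool_pos: [0.2301, 0.4502, 0.2518]
ee_rot: [3.139, 0.003, 2.861]
wrist_force: [-0.6, 1.4, -0.3]
width: 0.0938
finger_force: 0.0
```

>>> {"op": "servo_tool", "data": {"plan": [[-0.95, -0.53, -0.27, 0, 0, 0, 94], [-0.95, -0.53, -0.27, 0, 0, 0, 94], [-0.95, -0.53, -0.27, 0, 0, 0, 94], [-0.95, -0.53, -0.27, 0, 0, 0, 94]]}}

```text
time: 1.77
tool_pos: [0.3068, 0.3734, 0.2782]
ee_rot: [3.14, 0.003, 2.86]
wrist_force: [0.7, 0.4, 0.7]
width: 0.0942
finger_force: 0.0
```

>>> {"op": "servo_tool", "data": {"plan": [[-0.95, -0.53, -0.27, 0, 0, 0, 94], [-0.95, -0.53, -0.27, 0, 0, 0, 94], [-0.95, -0.53, -0.27, 0, 0, 0, 94], [-0.95, -0.53, -0.27, 0, 0, 0, 94], [-0.95, -0.53, -0.27, 0, 0, 0, 94], [-0.95, -0.53, -0.27, 0, 0, 0, 94]]}}

```text
time: 2.27
tool_pos: [0.38, 0.2995, 0.3029]
ee_rot: [3.142, -0.002, 2.867]
wrist_force: [0.1, -0.0, -0.9]
width: 0.0937
finger_force: 0.0
```

```bash
python3 - <<'E'
from h import *
import pickle
o=robot.get_obs(); print(o["time"],o["tool_pos"],o["ee_rot"],o["joint_positions"].round(2))
im,c=snap("wrist","w1.png"); pickle.dump(c,open("w1.pkl","wb"))
for th in ["bed","clamp_grip","clamp_pad"]:
    for d in robot.find_in(th,"wrist")[:2]: print(th,np.round(d["extent"]),round(d["conf"],2))
E
```

```text
2.2667 [0.37995071 0.29952131 0.30286626] [ 3.14156821e+00 -1.50478575e-03  2.86660573e+00] [ 0.55 -0.06  1.36  0.    1.84 -0.75]
bed [334. 282.  50. 196.] 0.96
clamp_grip [343. 370.  26.  28.] 0.89
clamp_pad [ 25. 275.  44.  26.] 0.16
```

View pics/w1.png

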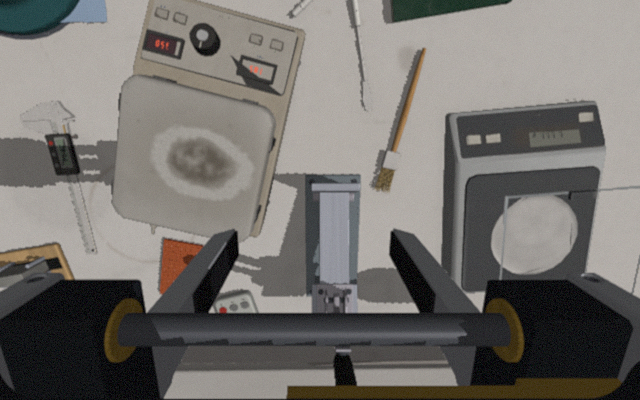

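>>> {"op": "servo_tool", "data": {"plan": [[0, 0, 0.5, 0, 0, 0, 94], [0, 0, 0.9, 0, 0, 0, 94], [0, 0, 0.9, 0, 0, 0, 94], [0, 0, 0.9, 0, 0, 0, 94], [0, 0, 0.9, 0, 0, 0, 94]]}}

```text
time: 2.88
tool_pos: [0.381, 0.2994, 0.2151]
ee_rot: [3.14, 0.001, 2.867]
wrist_force: [1.2, 0.6, 0.6]
width: 0.0939
finger_force: 0.0
```

```bash
python3 - <<'E'
from h import *
import pickle
im,c=snap("wrist","w2.png"); pickle.dump(c,open("w2.pkl","wb"))
a=cv2.imread('pics/w1.png')[165:305,290:380]; b=cv2.imread('pics/w2.png')[140:340,270:400]
cv2.imwrite('pics/v3.png',np.hstack([cv2.resize(a,None,fx=600/140,fy=600/140,interpolation=cv2.INTER_CUBIC),cv2.resize(b,None,fx=3,fy=3,interpolation=cv2.INTER_CUBIC)]))
E
```

```text
(no output)
```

View pics/v3.png

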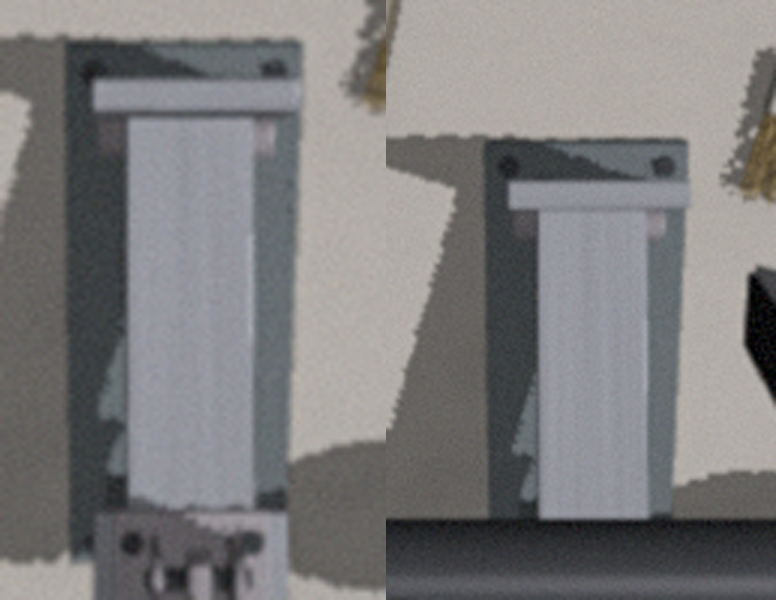

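```bash
cat >> h.py <<'E'
def bedT(p):
    T=np.eye(4); T[:3,:3]=(R.from_euler('z',p[3])*R.from_euler('y',-np.radians(18))).as_matrix(); T[:3,3]=p[:3]; return T
E
python3 - <<'E'
from h import *
import pickle
from scipy.optimize import least_squares
cs=[pickle.load(open(f"w{i}.pkl","rb")) for i in (1,2)]
fl=lambda u,v:np.array([290+u/4.2857,165+v/4.2857]); fr=lambda u,v:np.array([270+u/3,140+v/3])
pts=[(0,(0,-32,36),fl(94,112)),(0,(0,32,36),fl(302,110)),(1,(0,-32,36),fr(122,210)),(1,(0,32,36),fr(304,207))]
lines=[(0,-21,fl(128,120),fl(128,500)),(0,21,fl(254,120),fl(254,500)),(1,-21,fr(154,215),fr(154,515)),(1,21,fr(261,215),fr(261,515))]
def res(p):
    T=bedT(p); W=lambda q:T[:3,:3]@(np.array(q)/1000)+T[:3,3]; r=[]
    for i,q,uv in pts: r+=list(proj(cs[i],W(q))[0]-uv)
    for i,y,a,b in lines:
        A,B=proj(cs[i],[W((15,y,0)),W((110,y,0))]); d=(B-A)/np.linalg.norm(B-A)
        for q in (a,b): r.append(d[0]*(q-A)[1]-d[1]*(q-A)[0])
    r.append((proj(cs[0],W((128,0,0)))[0]-fl(190,510))[1]*.5)
    return np.array(r)
s=least_squares(res,[0.4,0.31,0.03,-0.25]); print(s.x.round(4),res(s.x).round(2)); 
J=s.jac; print(np.sqrt(np.diag(np.linalg.inv(J.T@J)))*0.5)
np.save("bed.npy",s.x)
c=cam("top")
T=bedT(s.x); P=[T[:3,:3]@(np.array(q)/1000)+T[:3,3] for q in ((0,-32,36),(0,32,36),(184,0,157),(128,-21,0),(0,-21,0))]
print(((proj(c,P)-[180,120])*2.963).round()); print(((proj(cam("side"),P)-[240,140])*3).round(),np.round(P,3))
E
```

```text
[ 0.421   0.3187  0.0299 -0.2728] [-0.01 -0.17 -0.25  0.22  0.41 -0.33  0.55  0.56 -0.13  0.07 -0.38  0.2
 -0.57 -0.29 -0.27  0.5  -0.74]
[0.00072171 0.00021016 0.00215673 0.00300488]
[[187. 337.]
 [129. 320.]
 [166. 162.]
 [217. 213.]
 [187. 328.]]
[[113. 232.]
 [106. 213.]
 [218.  84.]
 [217. 217.]
 [121. 254.]] [[0.402 0.291 0.064]
 [0.419 0.353 0.064]
 [0.543 0.285 0.236]
 [0.533 0.266 0.069]
 [0.415 0.298 0.03 ]]
```

>>> {"op": "servo_tool", "data": {"plan": [[-0.55, -0.73, 0, 0, 0, 0, 94], [-0.55, -0.73, 0, 0, 0, 0, 94], [-0.55, -0.73, 0, 0, 0, 0, 94]]}}

```text
time: 3.18
tool_pos: [0.4173, 0.2104, 0.218]
ee_rot: [3.139, 0.008, 2.862]
wrist_force: [0.3, 1.1, 0.1]
width: 0.0941
finger_force: 0.0
```

>>> {"op": "servo_tool", "data": {"plan": [[-0.55, -0.73, 0, 0, 0, 0, 94], [-0.55, -0.73, 0, 0, 0, 0, 94], [-0.55, -0.73, 0, 0, 0, 0, 94]]}}

```text
time: 3.43
tool_pos: [0.4503, 0.1242, 0.2174]
ee_rot: [3.141, 0.008, 2.86]
wrist_force: [-0.2, -0.8, 0.5]
width: 0.094
finger_force: 0.0
```

>>> {"op": "servo_tool", "data": {"plan": [[-0.55, -0.73, 0.6, 0, 0, 0.131, 94], [-0.55, -0.73, 0.6, 0, 0, 0.131, 94], [-0.55, -0.73, 0.6, 0, 0, 0.131, 94], [-0.55, -0.73, 0.6, 0, 0, 0.131, 94], [-0.55, -0.73, 0.6, 0, 0, 0.131, 94], [-0.55, -0.73, 0.6, 0, 0, 0.131, 94]]}}

```text
time: 3.93
tool_pos: [0.4813, 0.0439, 0.1561]
ee_rot: [3.139, 0.003, 2.66]
wrist_force: [-0.5, -0.2, 0.5]
width: 0.0937
finger_force: 0.0
```

```bash
cat >> h.py <<'E'
def redbox(im,c,z):
    h=cv2.cvtColor(im,cv2.COLOR_RGB2HSV); m=((h[...,1]>110)&((h[...,0]<14)|(h[...,0]>172))).astype(np.uint8)
    n,l,s,ct=cv2.connectedComponentsWithStats(m); i=1+np.argmax(s[1:,4])
    r=cv2.minAreaRect(np.argwhere(l==i)[:,::-1].astype(np.float32)); b=np.array([onz(c,p,z) for p in cv2.boxPoints(r)])[:,:2]
    return cv2.boxPoints(r),b,b.mean(0)
def shift(o,target):
    return R.from_euler('xyz',o["ee_rot"]).as_matrix().T@(np.array(target)-o["tool_pos"])*10
E
python3 - <<'E'
from h import *
o=robot.get_obs(); print(o["time"],o["tool_pos"],o["ee_rot"])
im,c=snap("wrist","w3.png"); px,b,m=redbox(im,c,0.009); print(px.round(),b.round(4),m.round(4))
e=[b[k]-b[k-1] for k in range(4)]
for q in e: print(np.linalg.norm(q).round(4),np.degrees(np.arctan2(q[1],q[0])).round(1))
print("tool y ang",np.degrees(o["ee_rot"][2])-90, shift(o,[*m,0.02]))
c=cam("top"); f=lambda u,v:(180+u/2.963,120+v/2.963)
print("hotplate",[onz(c,f(*p),0.1).round(3) for p in ((285,305),(435,390),(200,440),(330,530))])
E
```

```text
3.9333 [0.4812897  0.04393832 0.15613095] [3.13868174 0.00337232 2.66043984]
[[284. 143.]
 [345. 143.]
 [345. 236.]
 [284. 236.]] [[ 0.4263  0.0406]
 [ 0.454   0.0937]
 [ 0.5421  0.0507]
 [ 0.512  -0.0069]] [0.4836 0.0445]
0.098 151.0
0.0598 62.4
0.098 -26.0
0.065 -117.6
tool y ang 62.43197449968349 [-0.01314347  0.01190879  1.36140198]
hotplate [array([0.433, 0.187, 0.1  ]), array([0.351, 0.035, 0.1  ]), array([0.297, 0.265, 0.1  ]), array([0.214, 0.135, 0.1  ])]
```

>>> {"op": "servo_tool", "data": {"plan": [[-0.02, 0.01, 0.4, 0, 0, 0, 94], [-0.02, 0.01, 0.8, 0, 0, 0, 94], [-0.02, 0.01, 1.0, 0, 0, 0, 94], [-0.02, 0.01, 1.0, 0, 0, 0, 94]]}}

```text
time: 4.32
tool_pos: [0.4787, 0.0445, 0.0498]
ee_rot: [-3.139, -0.007, 2.662]
wrist_force: [-1.5, -0.7, -0.5]
width: 0.0941
finger_force: 0.0
```

>>> {"op": "servo_tool", "data": {"plan": [[0, 0, 0.2, 0, 0, 0, 94], [0, 0, 0.36, 0, 0, 0, 94], [0, 0, 0.36, 0, 0, 0, 94], [0, 0, 0.36, 0, 0, 0, 30], [0, 0, 0.36, 0, 0, 0, 30], [0, 0, 0.36, 0, 0, 0, 30], [0, 0, 0.36, 0, 0, 0, 30], [0, 0, 0.36, 0, 0, 0, 30], [0, 0, 0.36, 0, 0, 0, 30], [0, 0, 0.36, 0, 0, 0, 30], [0, 0, 0.36, 0, 0, 0, 30]]}}

```text
time: 5.23
tool_pos: [0.4828, 0.0432, 0.0184]
ee_rot: [3.14, 0.001, 2.66]
wrist_force: [-0.0, 1.3, 6.0]
width: 0.0614
finger_force: 30.0
```

```bash
cat >> h.py <<'E'
def bedpose(x,z,y=0):  # TCP target in bed frame mm, tool square on bed, tool x downslope
    T=bedT(np.load("bed.npy")); Rm=T[:3,:3]@np.diag([-1,1,-1.]); return T[:3,:3]@(np.array([x,y,z])/1000)+T[:3,3],Rm
def go(p,Rm,o=None,P0=None,R0=None):
    if P0 is None:
        o=o or robot.get_obs(); P0,R0=o["tool_pos"],R.from_euler('xyz',o["ee_rot"]).as_matrix()
    return (R0.T@(p-P0)*10).round(3), (R.from_matrix(R0.T@Rm).as_rotvec()/(np.pi/2)).round(3)
E
python3 - <<'E'
from h import *
o=robot.get_obs(); P0=o["tool_pos"];R0=R.from_euler('xyz',o["ee_rot"]).as_matrix()
p,Rm=bedpose(62,60); print(p,R.from_matrix(Rm).as_euler('xyz'))
up=P0+[0,0,0.17]; print("up",go(up,R0)); print("to",go(p,Rm,P0=up,R0=R0))
E
```

```text
[0.45991429 0.30780587 0.10611343] [3.14159265 0.31415927 2.86876072]
up (array([-0.002,  0.002, -1.7  ]), array([0., 0., 0.]))
to (array([1.43 , 2.238, 0.824]), array([-0.02 , -0.198, -0.132]))
```

>>> {"op": "servo_tool", "data": {"plan": [[0, 0, -0.3, 0, 0, 0, 30], [0, 0, -0.65, 0, 0, 0, 30], [0, 0, -0.95, 0, 0, 0, 30], [0, 0, -0.95, 0, 0, 0, 30]]}}

```text
time: 5.57
tool_pos: [0.4857, 0.0426, 0.1188]
ee_rot: [3.137, 0.01, 2.66]
wrist_force: [1.5, 0.1, -0.8]
width: 0.0617
finger_force: 30.0
```

>>> {"op": "servo_tool", "data": {"plan": [[0, 0, -0.4, 0, 0, 0, 30], [0.1, 0.15, -0.75, 0, 0, 0, 30], [0.24, 0.38, -0.75, 0, 0, 0, 30], [0.48, 0.75, -0.75, 0, 0, 0, 30], [0.48, 0.75, -0.75, 0, 0, 0, 30]]}}

```text
time: 5.98
tool_pos: [0.4729, 0.1367, 0.1866]
ee_rot: [3.139, -0.003, 2.665]
wrist_force: [-0.1, -0.5, -2.8]
width: 0.0614
finger_force: 30.0
```

>>> {"op": "servo_tool", "data": {"plan": [[0.24, 0.38, 0, 0, 0, 0, 30], [0.48, 0.75, 0, 0, 0, 0, 30], [0.48, 0.75, 0, 0, 0, 0, 30]]}}

```text
time: 6.23
tool_pos: [0.4645, 0.2248, 0.1854]
ee_rot: [-3.141, -0.005, 2.665]
wrist_force: [-1.4, -2.2, 0.0]
width: 0.0616
finger_force: 30.0
```

>>> {"op": "servo_tool", "data": {"plan": [[0.2, 0.35, 0, -0.005, -0.05, -0.03, 30], [0.47, 0.74, 0, -0.01, -0.1, -0.066, 30], [0.47, 0.74, 0, -0.02, -0.15, -0.1, 30], [0.47, 0.74, 0, -0.02, -0.198, -0.132, 30], [0.47, 0.74, 0, -0.02, -0.198, -0.132, 30], [0.47, 0.74, 0, -0.02, -0.198, -0.132, 30]]}}

```text
time: 6.73
tool_pos: [0.4577, 0.3072, 0.1856]
ee_rot: [-3.137, 0.309, 2.871]
wrist_force: [-0.2, -0.6, -2.2]
width: 0.0617
finger_force: 30.0
```

```bash
python3 - <<'E'
from h import *
o=robot.get_obs(); print(o["time"],o["tool_pos"],o["ee_rot"],o["width"],o["finger_force"],o["wrist_force"])
print(go(*bedpose(62,60))); print(go(*bedpose(56,19)))
T=np.linalg.inv(bedT(np.load("bed.npy"))); print((T@[*o["tool_pos"],1])*1000)
E
```

```text
6.7333 [0.45769547 0.3072087  0.18555983] [-3.13742491  0.30875712  2.87066656] 0.06171390023794776 29.982224106788635 [-0.16323465 -0.57364023 -2.17141797]
(array([0.223, 0.015, 0.763]), array([-0.002, -0.003,  0.001]))
(array([0.28 , 0.016, 1.173]), array([-0.002, -0.003,  0.001]))
[  84.67115497   -1.1729619   136.16858849 1000.        ]
```

>>> {"op": "servo_tool", "data": {"plan": [[0.1, 0.01, 0.3, 0, 0, 0, 30], [0.22, 0.01, 0.6, 0, 0, 0, 30], [0.22, 0.01, 0.76, 0, 0, 0, 30], [0.22, 0.01, 0.76, 0, 0, 0, 30], [0.22, 0.01, 0.76, 0, 0, 0, 30]]}}

```text
time: 7.15
tool_pos: [0.4622, 0.3063, 0.1072]
ee_rot: [-3.138, 0.31, 2.867]
wrist_force: [-0.2, 0.2, -0.7]
width: 0.0614
finger_force: 30.0
```

>>> {"op": "servo_tool", "data": {"plan": [[0, 0, 0.1, 0, 0, 0, 30], [0, 0, 0.2, 0, 0, 0, 30], [0.03, 0, 0.28, 0, 0, 0, 30], [0.06, 0, 0.34, 0, 0, 0, 30], [0.06, 0, 0.36, 0, 0, 0, 30], [0.06, 0, 0.36, 0, 0, 0, 30]]}}

```text
time: 7.65
tool_pos: [0.4664, 0.3065, 0.072]
ee_rot: [-3.14, 0.311, 2.87]
wrist_force: [0.3, -0.1, -0.4]
width: 0.0618
finger_force: 30.0
```

```bash
cat >> h.py <<'E'
def st():
    o=robot.get_obs(); T=bedT(np.load("bed.npy")); Ti=np.linalg.inv(T)
    e=R.from_matrix(bedpose(0,0)[1].T@R.from_euler('xyz',o["ee_rot"]).as_matrix()).as_rotvec()
    print("t",round(o["time"],2),"bed xyz",((Ti@[*o["tool_pos"],1])[:3]*1000).round(1),"rot err",e.round(3),"Fbed",(T[:3,:3].T@o["wrist_force"]).round(1),"w",round(o["width"],4),"f",round(o["finger_force"],1)); return o
E
python3 -c "
from h import *
st()"
```

```text
t 7.65 bed xyz [57.7  0.5 25.6] rot err [ 0.001  0.003 -0.001] Fbed [ 0.2 -0.  -0.4] w 0.0618 f 30.0
```

>>> {"op": "servo_tool", "data": {"plan": [[0, 0, 0.03, 0, 0, 0, 30], [0, 0, 0.05, 0, 0, 0, 30], [0, 0, 0.05, 0, 0, 0, 30]]}}

```text
time: 7.9
tool_pos: [0.4671, 0.3066, 0.0717]
ee_rot: [-3.141, 0.311, 2.868]
wrist_force: [-15.6, -1.9, 18.9]
width: 0.0616
finger_force: 30.0
```

>>> {"op": "servo_tool", "data": {"plan": [[0, 0, 0.015, 0, 0, 0, 30], [0, 0, 0.015, 0, 0, 0, 30]]}}

```text
time: 8.07
tool_pos: [0.4671, 0.3066, 0.0717]
ee_rot: [-3.141, 0.311, 2.868]
wrist_force: [-21.2, -4.0, 26.6]
width: 0.0617
finger_force: 30.0
```

>>> {"op": "servo_tool", "data": {"plan": [[0, 0, 0.015, 0, 0, 0, 30], [0, 0, 0.015, 0, 0, 0, 30]]}}

```text
time: 8.23
tool_pos: [0.4681, 0.3064, 0.0711]
ee_rot: [-3.141, 0.313, 2.868]
wrist_force: [-21.1, -5.7, 28.2]
width: 0.0616
finger_force: 30.0
```

```bash
python3 -c "
from h import *
st()"
```

```text
t 8.23 bed xyz [59.   0.8 24.1] rot err [0.001 0.002 0.001] Fbed [ -9.2 -11.2  32.6] w 0.0616 f 30.0
```

>>> {"op": "servo_tool", "data": {"plan": [[0, 0, -0.05, 0, 0, 0, 30], [0, 0, -0.05, 0, 0, 0, 30], [0, 0, -0.05, 0, 0, 0, 30]]}}

```text
time: 8.48
tool_pos: [0.4684, 0.3072, 0.0712]
ee_rot: [3.14, 0.314, 2.869]
wrist_force: [-4.1, 1.6, 8.1]
width: 0.0615
finger_force: 30.0
```

```bash
python3 - <<'E'
from h import *
st()
w,c=snap("wrist","w4.png"); s,_=snap("side","s4.png")
T=bedT(np.load("bed.npy")); 
P=[T[:3,:3]@(np.array(q)/1000)+T[:3,3] for q in ((0,-32,36),(0,32,36),(0,-21,0),(128,-21,0))]
print(proj(c,P).round(1),((proj(cam("side"),P)-[255,165])*6).round())
a=cv2.resize(w[130:250,240:400],(800,600),interpolation=cv2.INTER_CUBIC)[:, :, ::-1]
b=cv2.resize(s[165:265,255:355],(600,600),interpolation=cv2.INTER_CUBIC)[:, :, ::-1]
cv2.imwrite('pics/v4.png',np.hstack([cv2.resize(a,(460,345)),cv2.resize(b,(340,345))]))
E
```

```text
t 8.48 bed xyz [59.1  1.7 24.2] rot err [-0.002  0.    -0.   ] Fbed [-1.7  0.4  9.1] w 0.0615 f 30.0
[[242.9 150.2]
 [376.9 150.3]
 [274.9 143.1]
 [280.9 328.4]] [[135. 315.]
 [121. 276.]
 [152. 357.]
 [343. 284.]]
```

View pics/v4.png

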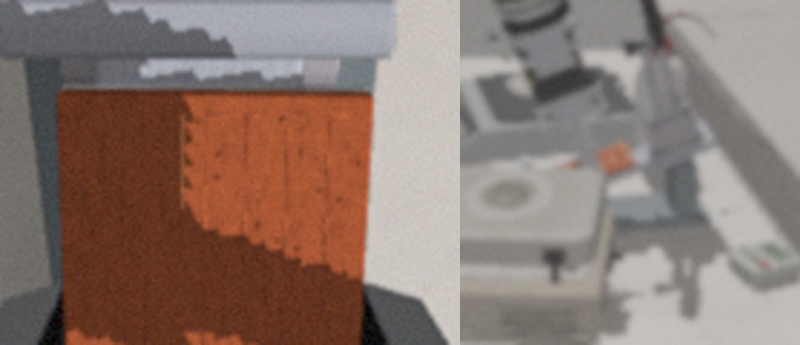

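```bash
python3 - <<'E'
from h import *
o=st(); c=cam("wrist",o); print(o["wrist_torque"].round(2),o["wrist_force"].round(1))
R0=R.from_euler('xyz',o["ee_rot"]).as_matrix()
for dz in (0.0094,0.0034):
    for xx in (0.05,0.046):
        print(dz,xx,proj(c,[o["tool_pos"]+R0@np.array([xx,s*0.031,dz]) for s in (-1,1)]).round(1))
b=np.load("bed.npy")
for z in (0.030,0.036):
    b2=b.copy(); b2[2]=z; T=bedT(b2); print(z,proj(c,[T[:3,:3]@(np.array(q)/1000)+T[:3,3] for q in ((0,32,36),(-12,32,36),(0,21,0),(0,31,0))]).round(1))
E
```

```text
t 8.58 bed xyz [59.1  1.7 24.2] rot err [-0.002  0.    -0.   ] Fbed [-1.1 -0.5  9.1] w 0.0616 f 30.0
[-0.19  0.57 -0.09] [-3.9  0.6  8.3]
0.0094 0.05 [[257.2 162.4]
 [369.7 162.5]]
0.0094 0.046 [[257.6 169.6]
 [369.3 169.7]]
0.0034 0.05 [[255.3 164.1]
 [371.6 164.2]]
0.0034 0.046 [[255.6 171.6]
 [371.3 171.6]]
0.03 [[376.9 150.3]
 [378.3 124.5]
 [346.2 143.3]
 [363.2 143.3]]
0.036 [[379.1 155.8]
 [380.6 129.2]
 [347.1 147.5]
 [364.6 147.5]]
```

```bash
python3 - <<'E'
from h import *
from scipy.optimize import least_squares
o=robot.get_obs(); im,c=snap("wrist","w5.png"); 
h=cv2.cvtColor(im,cv2.COLOR_RGB2HSV); m=((h[...,1]>110)&((h[...,0]<14)|(h[...,0]>172)))
L=[];Rr=[]
for r in range(166,236,4):
    q=np.where(m[r,230:400])[0]+230; L.append((q.min(),r)); Rr.append((q.max()+1,r))
low=[(u,np.where(m[:,u])[0].min()) for u in range(270,362,6)]
print(L[::4],Rr[::4],low[::4])
R0=R.from_euler('xyz',o["ee_rot"]).as_matrix()
def res(p): # x,y,z offset of tile top-face centre in tool, pitch, yaw
    Q=R.from_euler('zyx',[p[4],p[3],p[5]]).as_matrix()
    W=lambda x,y:o["tool_pos"]+R0@(np.array(p[:3])+Q@np.array([x,y,0]))
    a,b=proj(c,[W(.05,-.031),W(.05,.031)]); a2,b2=proj(c,[W(0,-.031),W(0,.031)])
    d=lambda q,A,B:np.cross(B-A,np.array(q)-A)/np.linalg.norm(B-A)
    return np.array([d(q,a,a2) for q in L]+[d(q,b,b2) for q in Rr]+[d(q,a,b) for q in low])
s=least_squares(res,[0,0,.0094,0,0,0],loss='soft_l1'); print(s.x.round(4),s.cost, np.degrees(s.x[3:]).round(1))
print(np.sqrt(np.diag(np.linalg.inv(s.jac.T@s.jac))).round(4))
E
```

```text
[(np.int64(260), 166), (np.int64(260), 182), (np.int64(261), 198), (np.int64(262), 214), (np.int64(262), 230)] [(np.int64(370), 166), (np.int64(369), 182), (np.int64(368), 198), (np.int64(367), 214), (np.int64(366), 230)] [(270, np.int64(162)), (294, np.int64(162)), (318, np.int64(162)), (342, np.int64(162))]
[-0.0002  0.0005  0.0122 -0.0172  0.0111  0.0433] 2.4724038960155212 [-1.   0.6  2.5]
[0.0002 0.0004 0.0018 0.0471 0.01   0.0978]<stdin>:15: DeprecationWarning: Arrays of 2-dimensional vectors are deprecated. Use arrays of 3-dimensional vectors instead. (deprecated in NumPy 2.0)
```

>>> {"op": "servo_tool", "data": {"plan": [[0.02, -0.01, 0, 0, 0, 0, 30], [0.04, -0.01, 0, 0, 0, 0, 30], [0.06, -0.01, 0, 0, 0, 0, 30], [0.06, -0.01, 0, 0, 0, 0, 30], [0.06, -0.01, 0, 0, 0, 0, 30]]}}

```text
time: 9.05
tool_pos: [0.4643, 0.3077, 0.0699]
ee_rot: [3.139, 0.317, 2.869]
wrist_force: [-0.6, 0.1, 6.8]
width: 0.0614
finger_force: 30.0
```

>>> {"op": "servo_tool", "data": {"plan": [[0.02, 0, 0, 0, 0, 0, 30], [0.02, 0, 0, 0, 0, 0, 30], [0.02, 0, 0, 0, 0, 0, 30]]}}

```text
time: 9.3
tool_pos: [0.4626, 0.3082, 0.0693]
ee_rot: [3.139, 0.317, 2.869]
wrist_force: [0.5, -0.2, 6.3]
width: 0.0617
finger_force: 30.0
```

```bash
python3 -c "
from h import *
o=st();print(o['wrist_torque'])"
```

```text
t 9.3 bed xyz [53.   1.1 24.2] rot err [-0.002 -0.003 -0.   ] Fbed [ 2.5 -0.1  5.9] w 0.0617 f 30.0
[-0.15640738 -0.23068322 -0.03507496]
```

>>> {"op": "servo_tool", "data": {"plan": [[0.02, 0, 0, 0, 0, 0, 30], [0.02, 0, 0, 0, 0, 0, 30], [0.02, 0, 0, 0, 0, 0, 30]]}}

```text
time: 9.55
tool_pos: [0.4608, 0.3086, 0.0687]
ee_rot: [3.139, 0.317, 2.869]
wrist_force: [1.2, -0.3, 6.4]
width: 0.0615
finger_force: 30.0
```

>>> {"op": "servo_tool", "data": {"plan": [[0.02, 0, 0, 0, 0, 0, 30], [0.02, 0, 0, 0, 0, 0, 30], [0.02, 0, 0, 0, 0, 0, 30]]}}

```text
time: 9.8
tool_pos: [0.4599, 0.309, 0.0684]
ee_rot: [3.139, 0.319, 2.869]
wrist_force: [2.8, -0.5, 5.2]
width: 0.0621
finger_force: 30.0
```

>>> {"op": "servo_tool", "data": {"plan": [[0.02, 0, 0, 0, 0, 0, 30], [0.02, 0, 0, 0, 0, 0, 30], [0.02, 0, 0, 0, 0, 0, 30]]}}

```text
time: 10.05
tool_pos: [0.4597, 0.3091, 0.0684]
ee_rot: [3.139, 0.323, 2.87]
wrist_force: [7.4, -2.4, 3.9]
width: 0.0614
finger_force: 30.0
```

```bash
python3 -c "
from h import *
o=st();print(o['wrist_torque'])"
```

```text
t 10.05 bed xyz [49.8  1.2 24.3] rot err [-0.003 -0.009 -0.001] Fbed [ 8.6 -0.3  1.3] w 0.0614 f 30.0
[-0.54730885 -1.49461376  0.23525943]
```

>>> {"op": "servo_tool", "data": {"plan": [[-0.01, 0, 0, 0, 0, 0, 72], [-0.01, 0, 0, 0, 0, 0, 80], [-0.01, 0, 0, 0, 0, 0, 80], [-0.01, 0, 0, 0, 0, 0, 80], [-0.01, 0, 0, 0, 0, 0, 80]]}}

```text
time: 10.47
tool_pos: [0.4549, 0.3084, 0.0646]
ee_rot: [-3.139, 0.311, 2.87]
wrist_force: [-0.1, -0.9, 1.0]
width: 0.08
finger_force: 0.0
```

>>> {"op": "servo_tool", "data": {"plan": [[0, 0, -0.1, 0, 0, 0, 80], [0, 0, -0.4, 0, 0, 0, 80], [0, 0, -0.8, 0, 0, 0, 80], [0, 0, -0.8, 0, 0, 0, 80], [0, 0, -0.8, 0, 0, 0, 80], [0, 0, -0.8, 0, 0, 0, 80]]}}

```text
time: 10.97
tool_pos: [0.4316, 0.3155, 0.1421]
ee_rot: [-3.141, 0.312, 2.869]
wrist_force: [-0.4, 0.1, -0.1]
width: 0.0799
finger_force: 0.0
```

```bash
python3 - <<'E'
from h import *
o=st(); w,c=snap("wrist","w6.png"); px,b,m=redbox(w,c,0.06); print(px.round(1))
T=bedT(np.load("bed.npy"))
for dz in (0,6):
    P=[T[:3,:3]@((np.array(q)+[0,0,dz])/1000)+T[:3,3] for q in ((0,-31,9),(0,31,9),(100,31,9),(100,-31,9),(0,-32,36),(0,32,36),(0,-21,0),(0,21,0))]
    print(dz,proj(c,P).round(1).tolist())
a=w[90:330,200:440][:,:,::-1]; cv2.imwrite("pics/v5.png",cv2.resize(a,(600,600),interpolation=cv2.INTER_CUBIC))
E
```

```text
t 10.97 bed xyz [ 45.2  -0.3 103.3] rot err [ 0.     0.002 -0.001] Fbed [-0.4 -0.   0.1] w 0.0799 f 0.0
[[278. 158.]
 [353. 158.]
 [353. 266.]
 [278. 266.]]
0 [[276.1, 152.6], [351.9, 152.7], [348.1, 263.7], [279.5, 263.6], [270.4, 157.0], [357.5, 157.1], [289.2, 151.3], [338.8, 151.4]]
6 [[275.2, 153.5], [352.7, 153.6], [348.8, 266.9], [278.8, 266.8], [269.3, 158.1], [358.7, 158.2], [288.6, 152.1], [339.3, 152.2]]
```

View pics/v5.png

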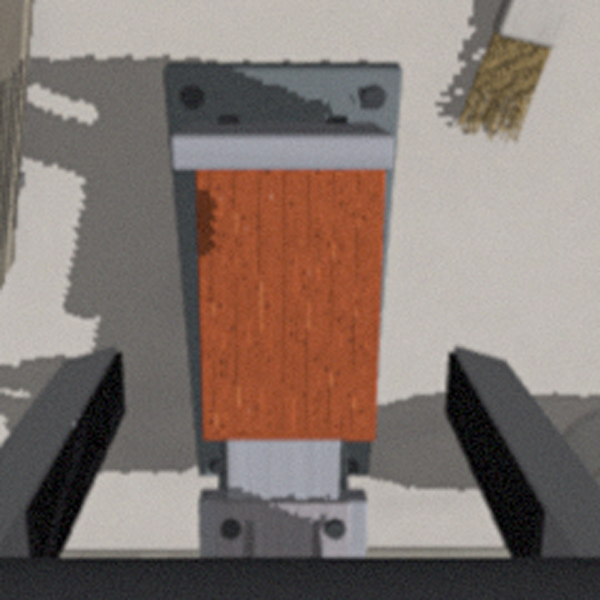

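```bash
python3 - <<'E'
from h import *
o=robot.get_obs(); P0=o["tool_pos"];R0=R.from_euler('xyz',o["ee_rot"]).as_matrix()
def down(a): a=np.radians(a); y=np.array([np.cos(a),np.sin(a),0]); z=np.array([0,0,-1.]); return np.stack([np.cross(y,z),y,z],1)
for p,a in (((.43,.25,.23),74),((.445,.16,.25),48),((.46,.07,.25),22),((.462,-.02,.25),-5.6),((.464,-.11,.25),-5.6),((.467,-.188,.2),-5.6)):
    p=np.array(p); print(*[list(map(float,v)) for v in go(p,down(a),P0=P0,R0=R0)]); P0=p; R0=down(a)
E
```

```text
[-0.428, -0.631, -0.798] [-0.001, 0.198, 0.004]
[-0.392, -0.824, -0.2] [0.0, 0.0, 0.289]
[-0.714, -0.568, 0.0] [0.0, 0.0, 0.289]
[-0.842, -0.319, 0.0] [0.0, 0.0, 0.307]
[-0.894, 0.108, 0.0] [0.0, 0.0, 0.0]
[-0.773, 0.106, 0.5] [0.0, 0.0, 0.0]
```

>>> {"op": "servo_tool", "data": {"plan": [[0, 0, -0.4, 0, 0, 0, 80], [-0.2, -0.2, -0.8, 0, 0.1, 0, 80], [-0.43, -0.63, -0.8, 0, 0.198, 0, 80], [-0.43, -0.63, -0.8, 0, 0.198, 0, 80], [-0.43, -0.63, -0.8, 0, 0.198, 0, 80]]}}

```text
time: 11.43
tool_pos: [0.4337, 0.2469, 0.2311]
ee_rot: [-3.14, 0.001, 2.862]
wrist_force: [-0.8, 0.3, -0.9]
width: 0.0799
finger_force: 0.0
```

>>> {"op": "servo_tool", "data": {"plan": [[-0.2, -0.4, -0.1, 0, 0, 0.08, 60], [-0.39, -0.82, -0.2, 0, 0, 0.16, 60], [-0.39, -0.82, -0.2, 0, 0, 0.289, 60], [-0.39, -0.82, -0.2, 0, 0, 0.289, 60], [-0.39, -0.82, -0.2, 0, 0, 0.289, 60]]}}

```text
time: 11.85
tool_pos: [0.4455, 0.1604, 0.2492]
ee_rot: [-3.139, -0.0, 2.412]
wrist_force: [-0.2, -0.2, 0.1]
width: 0.0604
finger_force: 0.0
```

>>> {"op": "servo_tool", "data": {"plan": [[-0.35, -0.28, 0, 0, 0, 0.08, 50], [-0.71, -0.57, 0, 0, 0, 0.16, 50], [-0.71, -0.57, 0, 0, 0, 0.289, 50], [-0.71, -0.57, 0, 0, 0, 0.289, 50], [-0.71, -0.57, 0, 0, 0, 0.289, 50]]}}

```text
time: 12.27
tool_pos: [0.4607, 0.0712, 0.2494]
ee_rot: [-3.139, 0.0, 1.961]
wrist_force: [0.9, -0.5, -0.2]
width: 0.0499
finger_force: 0.0
```

>>> {"op": "servo_tool", "data": {"plan": [[-0.42, -0.16, 0, 0, 0, 0.08, 44], [-0.84, -0.32, 0, 0, 0, 0.16, 44], [-0.84, -0.32, 0, 0, 0, 0.307, 44], [-0.84, -0.32, 0, 0, 0, 0.307, 44], [-0.84, -0.32, 0, 0, 0, 0.307, 44]]}}

```text
time: 12.68
tool_pos: [0.4634, -0.0184, 0.2501]
ee_rot: [-3.14, 0.001, 1.481]
wrist_force: [0.9, -0.4, -0.1]
width: 0.0443
finger_force: 0.0
```

>>> {"op": "servo_tool", "data": {"plan": [[-0.4, 0.05, 0, 0, 0, 0, 44], [-0.89, 0.11, 0, 0, 0, 0, 44], [-0.89, 0.11, 0, 0, 0, 0, 44]]}}

```text
time: 12.93
tool_pos: [0.4663, -0.1113, 0.2503]
ee_rot: [-3.141, 0.004, 1.482]
wrist_force: [-0.7, 0.8, -1.1]
width: 0.044
finger_force: 0.0
```

>>> {"op": "servo_tool", "data": {"plan": [[-0.4, 0.05, 0.2, 0, 0, 0, 44], [-0.77, 0.11, 0.5, 0, 0, 0, 44], [-0.77, 0.11, 0.5, 0, 0, 0, 44], [-0.77, 0.11, 0.5, 0, 0, 0, 44], [-0.77, 0.11, 0.5, 0, 0, 0, 44]]}}

```text
time: 13.35
tool_pos: [0.4704, -0.1847, 0.2011]
ee_rot: [-3.141, -0.001, 1.482]
wrist_force: [0.3, 0.3, -0.7]
width: 0.044
finger_force: 0.0
```

```bash
python3 - <<'E'
from h import *
o=robot.get_obs(); print(o["time"],o["tool_pos"],o["ee_rot"],o["width"],o["joint_positions"].round(2))
im,c=snap("wrist","w7.png")
for th in ["mortar_plate","offcut","rack"]:
    for d in robot.find_in(th,"wrist")[:2]: print(th,np.round(d["extent"]),round(d["conf"],2),onz(c,d["extent"][:2],.073).round(3))
cv2.imwrite("pics/v6.png",cv2.resize(im[60:300,160:480][:,:,::-1],(800,600),interpolation=cv2.INTER_CUBIC))
E
```

```text
13.35 [ 0.47037206 -0.18471722  0.20106218] [-3.14080809e+00 -6.05909386e-04  1.48177962e+00] 0.04396601731726748 [-0.49 -0.01  1.51  0.    1.64 -0.4 ]
mortar_plate [317. 197.  17.  97.] 0.65 [ 0.475 -0.186  0.073]
offcut [258. 195.  18.  69.] 0.71 [ 0.418 -0.179  0.073]
rack [290. 184. 107.  87.] 0.71 [ 0.45  -0.17   0.073]
rack [260. 195.  22.  71.] 0.16 [ 0.42  -0.179  0.073]
```

View pics/v6.png

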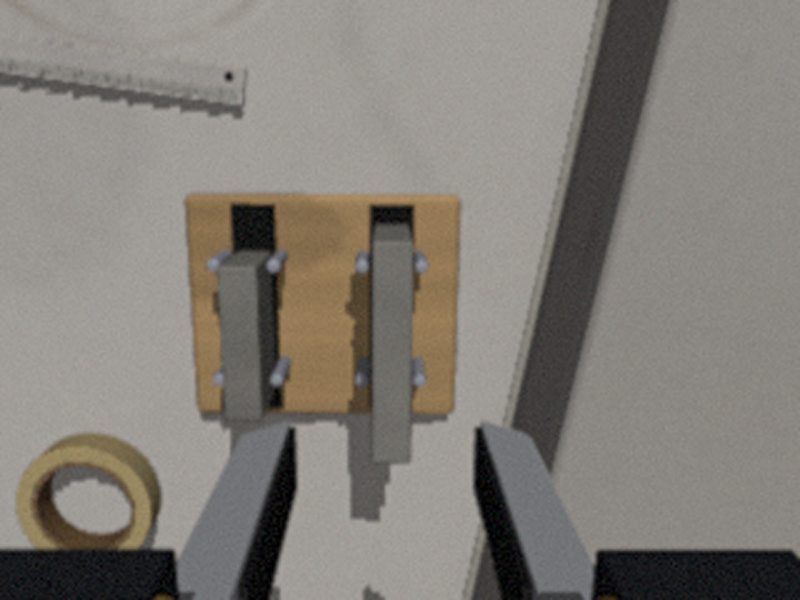

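>>> {"op": "servo_tool", "data": {"plan": [[-0.03, 0.045, 0.3, 0, 0, 0, 44], [-0.03, 0.045, 0.7, 0, 0, 0, 44], [-0.03, 0.045, 0.9, 0, 0, 0, 44], [-0.03, 0.045, 0.9, 0, 0, 0, 44], [-0.03, 0.045, 0.9, 0, 0, 0, 44]]}}

```text
time: 13.97
tool_pos: [0.4745, -0.1887, 0.1117]
ee_rot: [-3.141, 0.001, 1.48]
wrist_force: [-0.5, 0.5, 0.5]
width: 0.0442
finger_force: 0.0
```

```bash
python3 - <<'E'
from h import *
o=robot.get_obs(); print(o["time"],o["tool_pos"],o["ee_rot"],o["wrist_force"])
im,c=snap("wrist","w8.png"); f=lambda u,v:(160+u/2.5,60+v/2.5)
R0=R.from_euler('xyz',o["ee_rot"]).as_matrix()
for x in (.04,-.04,): print(proj(c,[o["tool_pos"]+R0@np.array([x,y,o["tool_pos"][2]-.073]) for y in (-.008,.008)]).round(1).tolist())
g=cv2.cvtColor(im,cv2.COLOR_RGB2GRAY); 
for r in (110,150,200): print(r,np.abs(np.diff(cv2.GaussianBlur(g,(5,5),0)[r,270:370].astype(int))).argsort()[-6:]+270)
print([round(d["conf"],2) and (d["extent"],d["conf"]) for d in robot.find_in("mortar_plate","wrist")[:2]])
E
```

```text
13.9667 [ 0.47452206 -0.18872242  0.11169243] [-3.14146248e+00  6.60205870e-04  1.48035415e+00] [-0.50387959  0.53598684  0.50141741]
[[299.1, 172.3], [323.6, 172.3]]
[[300.4, 281.7], [322.6, 281.7]]
110 [352 359 336 362 366 367]
150 [298 324 300 322 299 323]
200 [324 323 347 346 288 287]
[([310.5, 225.3, 24.4, 135.6], 0.61)]
```

>>> {"op": "servo_tool", "data": {"plan": [[0, 0, 0.25, 0, 0, 0, 44], [0, 0, 0.44, 0, 0, 0, 44], [0, 0, 0.44, 0, 0, 0, 44], [0, 0, 0.44, 0, 0, 0, 5], [0, 0, 0.44, 0, 0, 0, 5], [0, 0, 0.44, 0, 0, 0, 5], [0, 0, 0.44, 0, 0, 0, 5], [0, 0, 0.44, 0, 0, 0, 5], [0, 0, 0.44, 0, 0, 0, 5]]}}

```text
time: 14.82
tool_pos: [0.4742, -0.1901, 0.0686]
ee_rot: [3.142, 0.002, 1.479]
wrist_force: [-4.0, -0.2, 5.1]
width: 0.0153
finger_force: 29.9
```

>>> {"op": "servo_tool", "data": {"plan": [[0, 0, -0.15, 0, 0, 0, 5], [0, 0, -0.3, 0, 0, 0, 5], [0, 0, -0.6, 0, 0, 0, 5], [0, 0, -0.95, 0, 0, 0, 5], [0, 0, -0.95, 0, 0, 0, 5], [0, 0, -0.95, 0, 0, 0, 5]]}}

```text
time: 15.32
tool_pos: [0.4762, -0.1903, 0.165]
ee_rot: [3.135, 0.003, 1.479]
wrist_force: [0.7, -0.2, -1.3]
width: 0.0163
finger_force: 29.9
```

>>> {"op": "servo_tool", "data": {"plan": [[0.3, 0, -0.1, 0, 0, 0, 5], [0.6, 0, -0.1, 0, 0, 0, 5], [1.0, 0, -0.1, 0, 0, 0, 5], [1.0, 0, -0.1, 0, 0, 0, 5]]}}

```text
time: 15.65
tool_pos: [0.4831, -0.0839, 0.1702]
ee_rot: [-3.139, -0.004, 1.485]
wrist_force: [-0.2, -0.9, -0.8]
width: 0.0158
finger_force: 29.9
```

>>> {"op": "servo_tool", "data": {"plan": [[0.1, 0, 0, -0.07, 0, 0, 5], [0.2, 0, 0, -0.14, 0, 0, 5], [0.3, 0, 0, -0.21, 0, 0, 5], [0.3, 0, 0, -0.28, 0, 0, 5], [0.3, 0, 0, -0.35, 0, 0, 5], [0.3, 0, 0, -0.42, 0, 0, 5], [0.3, 0, 0, -0.49, 0, 0, 5], [0.3, 0, 0, -0.556, 0, 0, 5], [0.3, 0, 0, -0.556, 0, 0, 5], [0.3, 0, 0, -0.556, 0, 0, 5]]}}

```text
time: 16.48
tool_pos: [0.484, -0.0597, 0.1674]
ee_rot: [2.276, -0.001, 1.478]
wrist_force: [0.9, -0.3, -1.3]
width: 0.0158
finger_force: 30.0
```

```bash
python3 - <<'E'
from h import *
o=robot.get_obs(); print(o["time"],o["tool_pos"],o["joint_positions"].round(2)); R0=R.from_euler('xyz',o["ee_rot"]).as_matrix(); print(R0.round(3)); print(R0.T@np.array([0,0,-1]))
E
```

```text
16.4833 [ 0.48402651 -0.05973617  0.16742185] [-0.4  -0.63  2.27  0.37  0.7  -0.49]
[[ 0.093  0.645  0.758]
 [ 0.996 -0.061 -0.07 ]
 [ 0.001  0.762 -0.648]]
[-7.27957828e-04 -7.61528034e-01  6.48131563e-01]
```

>>> {"op": "servo_tool", "data": {"plan": [[0, -0.25, 0.22, 0, 0, 0, 5], [0, -0.5, 0.43, 0, 0, 0, 5], [0, -0.76, 0.65, 0, 0, 0, 5], [0, -0.76, 0.65, 0, 0, 0, 5], [0, -0.76, 0.65, 0, 0, 0, 5], [0, -0.76, 0.65, 0, 0, 0, 5]]}}

```text
time: 16.98
tool_pos: [0.4901, -0.0613, 0.076]
ee_rot: [2.264, 0.002, 1.479]
wrist_force: [0.9, -0.1, -0.9]
width: 0.0158
finger_force: 30.0
```

```bash
python3 - <<'E'
from h import *
o=robot.get_obs(); print(o["time"],o["tool_pos"],o["joint_positions"].round(2),o["wrist_force"]); R0=R.from_euler('xyz',o["ee_rot"]).as_matrix(); print(R0.round(3))
E
```

```text
16.9833 [ 0.49005355 -0.06126872  0.07596267] [-0.4  -0.48  2.39  0.57  0.44 -0.73] [ 0.86097812 -0.06451345 -0.89988788]
[[ 0.092  0.636  0.766]
 [ 0.996 -0.057 -0.072]
 [-0.002  0.769 -0.639]]
```

>>> {"op": "servo_tool", "data": {"plan": [[0, -0.05, 0.04, 0, 0, 0, 5], [0, -0.1, 0.08, 0, 0, 0, 5], [0, -0.15, 0.13, 0, 0, 0, 5], [0, -0.15, 0.13, 0, 0, 0, 5], [0, -0.15, 0.13, 0, 0, 0, 5], [0, -0.15, 0.13, 0, 0, 0, 5]]}}

```text
time: 17.48
tool_pos: [0.4897, -0.0611, 0.0557]
ee_rot: [2.263, 0.003, 1.479]
wrist_force: [0.4, -1.0, -0.6]
width: 0.0155
finger_force: 30.0
```

```bash
python3 - <<'E'
from h import *
o=robot.get_obs(); print(o["time"],o["tool_pos"],o["joint_positions"].round(2),o["wrist_force"]); R0=R.from_euler('xyz',o["ee_rot"]).as_matrix(); print(R0.round(3))
E
```

```text
17.4833 [ 0.48965209 -0.06109749  0.05570283] [-0.4  -0.43  2.41  0.67  0.38 -0.83] [ 0.3538596  -1.01875395 -0.58057866]
[[ 0.092  0.636  0.766]
 [ 0.996 -0.057 -0.072]
 [-0.003  0.77  -0.638]]
```

>>> {"op": "servo_tool", "data": {"plan": [[0, -0.04, 0.03, 0, 0, 0, 5], [0, -0.08, 0.065, 0, 0, 0, 5], [0, -0.1, 0.085, 0, 0, 0, 5], [0, -0.1, 0.085, 0, 0, 0, 5]]}}

```text
time: 17.82
tool_pos: [0.4896, -0.0611, 0.0418]
ee_rot: [2.263, 0.002, 1.478]
wrist_force: [1.1, 0.1, 0.2]
width: 0.016
finger_force: 30.0
```

>>> {"op": "servo_tool", "data": {"plan": [[0, -0.01, 0.01, 0, 0, 0, 5], [0, -0.01, 0.01, 0, 0, 0, 5]]}}

```text
time: 17.98
tool_pos: [0.4904, -0.0615, 0.0416]
ee_rot: [2.261, 0.002, 1.478]
wrist_force: [-0.6, 2.0, 4.3]
width: 0.0156
finger_force: 30.0
```

>>> {"op": "servo_tool", "data": {"plan": [[0, 0, 0, 0, 0, 0, 22], [0, 0, 0, 0, 0, 0, 28], [0, 0, 0, 0, 0, 0, 34], [0, 0, 0, 0, 0, 0, 40], [0, 0, 0, 0, 0, 0, 40], [0, 0, 0, 0, 0, 0, 40]]}}

```text
time: 18.48
tool_pos: [0.4879, -0.0604, 0.0377]
ee_rot: [2.268, 0.001, 1.479]
wrist_force: [-0.6, 0.3, -1.1]
width: 0.0404
finger_force: 0.3
```

>>> {"op": "servo_tool", "data": {"plan": [[0, 0, -0.1, 0, 0, 0, 40], [0, 0, -0.2, 0, 0, 0, 40], [0, 0, -0.35, 0, 0, 0, 40], [0, 0, -0.5, 0, 0, 0, 40], [0, 0, -0.6, 0, 0, 0, 40], [0, 0, -0.6, 0, 0, 0, 40], [0, 0, -0.6, 0, 0, 0, 40]]}}

```text
time: 19.07
tool_pos: [0.4427, -0.0566, 0.0776]
ee_rot: [2.265, 0.002, 1.478]
wrist_force: [0.0, 0.9, -0.0]
width: 0.0399
finger_force: 0.0
```

```bash
python3 - <<'E'
from h import *
o=robot.get_obs(); print(o["time"],o["tool_pos"],o["joint_positions"].round(2),o["wrist_force"],o["finger_force"])
im,c=snap("wrist","w9.png"); s,_=snap("top","t9.png")
b=s[180:270,300:420]; cv2.imwrite("pics/v7.png",np.hstack([cv2.resize(im,(480,300)),cv2.resize(b,(320,300))])[:,:,::-1])
E
```

```text
19.0667 [ 0.44273023 -0.0566395   0.07755657] [-0.47 -0.68  2.48  0.55  0.57 -0.73] [ 0.01278652  0.92736759 -0.00201699] 0.0
```

View pics/v7.png

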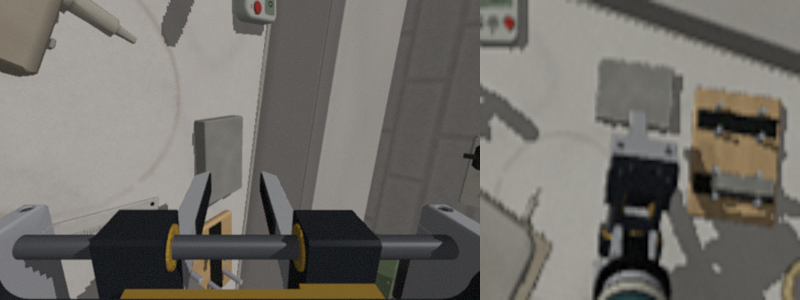

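>>> {"op": "servo_tool", "data": {"plan": [[0, 0.4, -0.2, 0, 0, 0, 60], [0, 0.8, -0.45, 0.05, 0, 0, 70], [0, 0.95, -0.5, 0.12, 0, 0, 94], [0, 0.95, -0.5, 0.2, 0, 0, 94], [0, 0.95, -0.5, 0.28, 0, 0, 94], [0, 0.95, -0.5, 0.35, 0, 0, 94], [0, 0.95, -0.5, 0.42, 0, 0, 94], [0, 0.95, -0.5, 0.5, 0, 0, 94], [0, 0.95, -0.5, 0.556, 0, 0, 94], [0, 0.95, -0.5, 0.556, 0, 0, 94], [0, 0.95, -0.5, 0.556, 0, 0, 94]]}}

```text
time: 20.08
tool_pos: [0.4659, -0.0579, 0.1792]
ee_rot: [-3.14, 0.0, 1.48]
wrist_force: [-0.5, 0.0, -0.7]
width: 0.0938
finger_force: 0.0
```

```bash
cat >> h.py <<'E'
def grey(im,c,z,guess):
    g=cv2.GaussianBlur(cv2.cvtColor(im,cv2.COLOR_RGB2LAB),(3,3),0).astype(int); u,v=proj(c,guess)[0].round().astype(int)
    ref=np.median(g[v-8:v+9,u-8:u+9].reshape(-1,3),0); m=(np.abs(g-ref).max(-1)<16).astype(np.uint8)
    m=cv2.morphologyEx(m,cv2.MORPH_OPEN,np.ones((5,5),np.uint8)); n,l,s,_=cv2.connectedComponentsWithStats(m)
    r=cv2.minAreaRect(np.argwhere(l==l[v,u])[:,::-1].astype(np.float32)); px=cv2.boxPoints(r); b=np.array([onz(c,p,z)[:2] for p in px]); return px,b
E
python3 - <<'E'
from h import *
o=robot.get_obs(); print(o["time"],o["tool_pos"],o["ee_rot"],o["joint_positions"].round(2))
im,c=snap("wrist","w10.png"); px,b=grey(im,c,0.016,[.49,-.06,.016]); print(px.round(),b.round(4).tolist(),b.mean(0))
for k in range(4): q=b[k]-b[k-1]; print(np.linalg.norm(q).round(4),np.degrees(np.arctan2(q[1],q[0])).round(1))
for d in robot.find_in("mortar_plate","wrist")[:2]: print(np.round(d["extent"]),d["conf"],onz(c,d["extent"][:2],.016).round(4))
print("tool y", np.degrees(o["ee_rot"][2])-90)
E
```

```text
20.0833 [ 0.46586173 -0.05785219  0.17923062] [-3.13951293e+00  1.48509336e-04  1.47989693e+00] [-0.24 -0.08  1.62 -0.    1.6  -0.15]
[[317. 228.]
 [318. 146.]
 [375. 147.]
 [374. 229.]] [[0.4666, -0.1041], [0.4757, -0.0145], [0.5345, -0.0207], [0.5299, -0.1108]] [ 0.50166715 -0.0625148 ]
0.0636 174.0
0.0901 84.2
0.0592 -6.0
0.0902 -93.0
[347. 188.  59.  84.] 0.65 [ 0.5028 -0.0614  0.016 ]
tool y -5.208151937443034
```

>>> {"op": "servo_tool", "data": {"plan": [[-0.01, 0.2, 0.2, 0, 0, 0, 84], [-0.01, 0.36, 0.5, 0, 0, 0, 84], [-0.01, 0.36, 0.8, 0, 0, 0, 84], [-0.01, 0.36, 0.8, 0, 0, 0, 84], [-0.01, 0.36, 0.8, 0, 0, 0, 84]]}}

```text
time: 20.6
tool_pos: [0.4985, -0.0621, 0.1005]
ee_rot: [-3.139, 0.001, 1.479]
wrist_force: [1.1, 0.0, -0.2]
width: 0.0836
finger_force: 0.0
```

>>> {"op": "servo_tool", "data": {"plan": [[0, 0, 0.2, 0, 0, 0, 84], [0, 0, 0.4, 0, 0, 0, 84], [0, 0, 0.6, 0, 0, 0, 84], [0, 0, 0.74, 0, 0, 0, 84], [0, 0, 0.74, 0, 0, 0, 84], [0, 0, 0.74, 0, 0, 0, 84]]}}

```text
time: 21.1
tool_pos: [0.5013, -0.0628, 0.0296]
ee_rot: [3.138, 0.002, 1.479]
wrist_force: [0.2, 0.6, 0.2]
width: 0.0841
finger_force: 0.0
```

```bash
python3 - <<'E'
from h import *
o=robot.get_obs(); print(o["time"],o["tool_pos"],o["ee_rot"],o["wrist_force"])
im,c=snap("wrist","w11.png"); R0=R.from_euler('xyz',o["ee_rot"]).as_matrix()
px,b=grey(im,c,0.016,[.502,-.03,.016]); print(px.round(),b.round(4).tolist(),b.mean(0))
print(shift(o,[.502,-.0622,.025]))
E
```

```text
21.1 [ 0.50127355 -0.06284772  0.02962464] [3.13792103e+00 1.56418628e-03 1.47861864e+00] [0.24404694 0.57186556 0.15325312]
[[260. 308.]
 [260. 173.]
 [363. 173.]
 [363. 308.]] [[0.4642, -0.104], [0.4764, -0.016], [0.535, -0.0215], [0.5306, -0.1103]] [ 0.50155429 -0.06294115]
[0.00719072 0.00646767 0.04625926]
```

>>> {"op": "servo_tool", "data": {"plan": [[0, 0, 0.03, 0, 0, 0, 84], [0, 0, 0.03, 0, 0, 0, 84], [0, 0, 0.03, 0, 0, 0, 30], [0, 0, 0.03, 0, 0, 0, 30], [0, 0, 0.03, 0, 0, 0, 30], [0, 0, 0.03, 0, 0, 0, 30], [0, 0, 0.03, 0, 0, 0, 30], [0, 0, 0.03, 0, 0, 0, 30], [0, 0, 0.03, 0, 0, 0, 30]]}}

```text
time: 21.9
tool_pos: [0.5007, -0.0627, 0.0247]
ee_rot: [3.141, 0.001, 1.479]
wrist_force: [0.6, 0.1, 2.2]
width: 0.0597
finger_force: 30.0
```

```bash
python3 - <<'E'
from h import *
o=robot.get_obs(); print(o["time"],o["tool_pos"],o["ee_rot"],o["width"],o["finger_force"])
P0=o["tool_pos"];R0=R.from_euler('xyz',o["ee_rot"]).as_matrix()
def down(a): a=np.radians(a); y=np.array([np.cos(a),np.sin(a),0]); z=np.array([0,0,-1.]); return np.stack([np.cross(y,z),y,z],1)
q,Rm=bedpose(58,92,2)
for p,rr in ((P0+[0,0,.095],R0),((.475,-.0,.2),down(16)),((.46,.09,.225),down(35)),((.44,.18,.235),down(54)),((.43,.25,.225),down(74.4)),((.44,.31,.2),Rm),(q,Rm)):
    p=np.array(p); print(*[list(map(float,v)) for v in go(p,rr,P0=P0,R0=R0)]); P0=p; R0=rr
E
```

```text
21.9 [ 0.50071516 -0.06268731  0.02466154] [3.14094712e+00 1.25941750e-03 1.47876088e+00] 0.059681062556837444 30.00008851289749
[-0.001, 0.001, -0.95] [0.0, 0.0, 0.0]
[0.6, -0.313, -0.804] [0.0, 0.001, -0.236]
[0.906, 0.104, -0.25] [0.0, 0.0, -0.211]
[0.852, 0.352, -0.1] [0.0, 0.0, -0.211]
[0.492, 0.508, 0.1] [0.0, 0.0, -0.227]
[0.065, 0.605, 0.25] [0.0, -0.2, 0.0]
[0.142, 0.053, 0.634] [0.0, 0.0, 0.0]
```

>>> {"op": "servo_tool", "data": {"plan": [[0, 0, -0.2, 0, 0, 0, 30], [0, 0, -0.5, 0, 0, 0, 30], [0, 0, -0.95, 0, 0, 0, 30], [0, 0, -0.95, 0, 0, 0, 30]]}}

```text
time: 22.23
tool_pos: [0.5048, -0.0634, 0.127]
ee_rot: [3.128, 0.003, 1.479]
wrist_force: [1.3, 0.5, -0.5]
width: 0.0596
finger_force: 30.0
```

>>> {"op": "servo_tool", "data": {"plan": [[0.1, -0.05, -0.4, 0, 0, -0.06, 30], [0.3, -0.15, -0.8, 0, 0, -0.12, 30], [0.6, -0.31, -0.8, 0, 0, -0.18, 30], [0.6, -0.31, -0.8, 0, 0, -0.236, 30], [0.6, -0.31, -0.8, 0, 0, -0.236, 30]]}}

```text
time: 22.65
tool_pos: [0.4752, 0.0013, 0.2002]
ee_rot: [3.139, 0.002, 1.853]
wrist_force: [0.6, 0.1, -1.8]
width: 0.0594
finger_force: 30.0
```

>>> {"op": "servo_tool", "data": {"plan": [[0.3, 0.03, -0.1, 0, 0, -0.06, 30], [0.6, 0.07, -0.2, 0, 0, -0.12, 30], [0.91, 0.1, -0.25, 0, 0, -0.211, 30], [0.91, 0.1, -0.25, 0, 0, -0.211, 30]]}}

```text
time: 22.98
tool_pos: [0.4594, 0.0941, 0.2245]
ee_rot: [3.14, -0.001, 2.187]
wrist_force: [1.4, 0.0, -2.0]
width: 0.0597
finger_force: 30.0
```

>>> {"op": "servo_tool", "data": {"plan": [[0.3, 0.1, -0.05, 0, 0, -0.06, 30], [0.6, 0.25, -0.1, 0, 0, -0.12, 30], [0.85, 0.35, -0.1, 0, 0, -0.211, 30], [0.85, 0.35, -0.1, 0, 0, -0.211, 30]]}}

```text
time: 23.32
tool_pos: [0.439, 0.183, 0.233]
ee_rot: [-3.141, -0.001, 2.518]
wrist_force: [0.2, -0.3, -1.3]
width: 0.0592
finger_force: 30.0
```

>>> {"op": "servo_tool", "data": {"plan": [[0.25, 0.25, 0, 0, 0, -0.06, 30], [0.49, 0.51, 0.1, 0, 0, -0.14, 30], [0.49, 0.51, 0.1, 0, 0, -0.227, 30], [0.49, 0.51, 0.1, 0, 0, -0.227, 30], [0.49, 0.51, 0.1, 0, 0, -0.227, 30]]}}

```text
time: 23.73
tool_pos: [0.4305, 0.2491, 0.2228]
ee_rot: [-3.138, 0.0, 2.864]
wrist_force: [0.5, -0.9, -2.1]
width: 0.0595
finger_force: 30.0
```

>>> {"op": "servo_tool", "data": {"plan": [[0.03, 0.3, 0.1, 0, -0.06, 0, 30], [0.06, 0.6, 0.25, 0, -0.12, 0, 30], [0.06, 0.6, 0.25, 0, -0.2, 0, 30], [0.06, 0.6, 0.25, 0, -0.2, 0, 30], [0.06, 0.6, 0.25, 0, -0.2, 0, 30]]}}

```text
time: 24.15
tool_pos: [0.4396, 0.3087, 0.198]
ee_rot: [-3.139, 0.313, 2.868]
wrist_force: [0.2, -0.3, -1.7]
width: 0.0596
finger_force: 30.0
```

```bash
python3 - <<'E'
from h import *
o=st(); print(go(*bedpose(58,60,2)))
E
```

```text
t 24.15 bed xyz [ 71.6  -4.6 153.5] rot err [0.003 0.001 0.001] Fbed [-0.2 -0.3 -1.7] w 0.0596 f 30.0
(array([0.135, 0.069, 0.935]), array([-0.002, -0.001, -0.   ]))
```

>>> {"op": "servo_tool", "data": {"plan": [[0.08, 0.07, 0.3, 0, 0, 0, 30], [0.15, 0.07, 0.6, 0, 0, 0, 30], [0.15, 0.07, 0.85, 0, 0, 0, 30], [0.15, 0.07, 0.93, 0, 0, 0, 30], [0.15, 0.07, 0.93, 0, 0, 0, 30], [0.15, 0.07, 0.93, 0, 0, 0, 30]]}}

```text
time: 24.65
tool_pos: [0.4583, 0.3116, 0.1076]
ee_rot: [3.141, 0.316, 2.865]
wrist_force: [0.3, 0.3, -1.7]
width: 0.0596
finger_force: 30.0
```

>>> {"op": "servo_tool", "data": {"plan": [[0, 0, 0.06, 0, 0, 0, 30], [0, 0, 0.12, 0, 0, 0, 30], [0, 0, 0.16, 0, 0, 0, 30], [0, 0, 0.16, 0, 0, 0, 30], [0, 0, 0.16, 0, 0, 0, 30]]}}

```text
time: 25.07
tool_pos: [0.4612, 0.311, 0.0907]
ee_rot: [-3.14, 0.315, 2.869]
wrist_force: [0.7, -0.4, -1.3]
width: 0.0594
finger_force: 30.0
```

```bash
python3 -c "
from h import *
st()"
```

```text
t 25.07 bed xyz [57.6  3.4 45.2] rot err [ 0.001 -0.001 -0.001] Fbed [ 0.3 -0.3 -1.5] w 0.0594 f 30.0
```

>>> {"op": "servo_tool", "data": {"plan": [[0, -0.01, 0.03, 0, 0, 0, 30], [0, -0.015, 0.05, 0, 0, 0, 30], [0, -0.015, 0.05, 0, 0, 0, 30]]}}

```text
time: 25.32
tool_pos: [0.4624, 0.3093, 0.0864]
ee_rot: [-3.141, 0.316, 2.869]
wrist_force: [-0.6, -0.0, 1.2]
width: 0.0596
finger_force: 30.0
```

>>> {"op": "servo_tool", "data": {"plan": [[0, 0, 0.015, 0, 0, 0, 30], [0, 0, 0.015, 0, 0, 0, 30]]}}

```text
time: 25.48
tool_pos: [0.4625, 0.3093, 0.0864]
ee_rot: [-3.141, 0.315, 2.869]
wrist_force: [-5.6, -1.2, 7.1]
width: 0.0592
finger_force: 30.0
```

```bash
python3 -c "
from h import *
o=st();print(o['wrist_torque'])"
```

```text
t 25.48 bed xyz [57.9  2.2 40.6] rot err [ 0.    -0.001 -0.   ] Fbed [-2.6 -2.7  8.3] w 0.0592 f 30.0
[-0.34659753  0.86388554 -0.21188331]
```

>>> {"op": "servo_tool", "data": {"plan": [[0.02, 0, -0.008, 0, 0, 0, 30], [0.04, 0, -0.008, 0, 0, 0, 30], [0.06, 0, -0.008, 0, 0, 0, 30], [0.08, 0, -0.008, 0, 0, 0, 30], [0.1, 0, -0.008, 0, 0, 0, 30], [0.1, 0, -0.008, 0, 0, 0, 30]]}}

```text
time: 25.98
tool_pos: [0.4543, 0.3122, 0.0836]
ee_rot: [3.141, 0.318, 2.869]
wrist_force: [0.1, -0.5, 5.5]
width: 0.0598
finger_force: 30.0
```

>>> {"op": "servo_tool", "data": {"plan": [[0.02, 0, 0, 0, 0, 0, 30], [0.02, 0, 0, 0, 0, 0, 30], [0.02, 0, 0, 0, 0, 0, 30]]}}

```text
time: 26.23
tool_pos: [0.4525, 0.3127, 0.083]
ee_rot: [3.141, 0.318, 2.869]
wrist_force: [0.3, -0.0, 6.3]
width: 0.0596
finger_force: 30.0
```

>>> {"op": "servo_tool", "data": {"plan": [[0.02, 0, 0, 0, 0, 0, 30], [0.02, 0, 0, 0, 0, 0, 30], [0.02, 0, 0, 0, 0, 0, 30]]}}

```text
time: 26.48
tool_pos: [0.4508, 0.3132, 0.0824]
ee_rot: [3.14, 0.318, 2.869]
wrist_force: [-0.4, 0.5, 5.8]
width: 0.0599
finger_force: 30.0
```

```bash
python3 -c "
from h import *
o=st();print(o['wrist_torque'])"
```

```text
t 26.48 bed xyz [44.9  2.7 40.6] rot err [-0.001 -0.004 -0.   ] Fbed [1.3 0.4 5.6] w 0.0599 f 30.0
[-0.21331117 -0.17282244  0.01089524]
```

>>> {"op": "servo_tool", "data": {"plan": [[0.015, 0, 0, 0, 0, 0, 30], [0.015, 0, 0, 0, 0, 0, 30], [0.015, 0, 0, 0, 0, 0, 30]]}}

```text
time: 26.73
tool_pos: [0.4495, 0.3136, 0.082]
ee_rot: [3.14, 0.318, 2.869]
wrist_force: [0.9, 0.2, 5.5]
width: 0.0599
finger_force: 30.0
```

>>> {"op": "servo_tool", "data": {"plan": [[0.015, 0, 0, 0, 0, 0, 30], [0.015, 0, 0, 0, 0, 0, 30], [0.015, 0, 0, 0, 0, 0, 30]]}}

```text
time: 26.98
tool_pos: [0.4484, 0.3139, 0.0816]
ee_rot: [3.14, 0.319, 2.869]
wrist_force: [0.3, -0.2, 5.3]
width: 0.0592
finger_force: 30.0
```

```bash
python3 -c "
from h import *
o=st();print(o['wrist_torque'])"
```

```text
t 26.98 bed xyz [42.3  2.8 40.7] rot err [-0.001 -0.005 -0.   ] Fbed [ 2.  -0.1  4.9] w 0.0592 f 30.0
[-0.31407861 -0.29595518  0.04567543]
```

>>> {"op": "servo_tool", "data": {"plan": [[0.015, 0, 0, 0, 0, 0, 30], [0.015, 0, 0, 0, 0, 0, 30], [0.015, 0, 0, 0, 0, 0, 30]]}}

```text
time: 27.23
tool_pos: [0.4484, 0.3139, 0.0816]
ee_rot: [3.14, 0.322, 2.869]
wrist_force: [5.5, -1.2, 4.8]
width: 0.0598
finger_force: 30.0
```

>>> {"op": "servo_tool", "data": {"plan": [[0.015, 0, 0, 0, 0, 0, 30], [0.015, 0, 0, 0, 0, 0, 30], [0.015, 0, 0, 0, 0, 0, 30]]}}

```text
time: 27.48
tool_pos: [0.4483, 0.314, 0.0817]
ee_rot: [3.14, 0.324, 2.869]
wrist_force: [8.9, -1.1, 3.9]
width: 0.0592
finger_force: 30.0
```

```bash
python3 -c "
from h import *
o=st();print(o['wrist_torque']); im,c=snap('wrist','w12.png')
a=im[110:310,240:400][:,:,::-1]; cv2.imwrite('pics/v8.png',cv2.resize(a,(480,600),interpolation=cv2.INTER_CUBIC))"
```

```text
t 27.48 bed xyz [42.2  2.8 40.7] rot err [-0.002 -0.01  -0.001] Fbed [9.7 1.4 1. ] w 0.0592 f 30.0
[-0.61482313 -1.59782767  0.06604466]
```

View pics/v8.png

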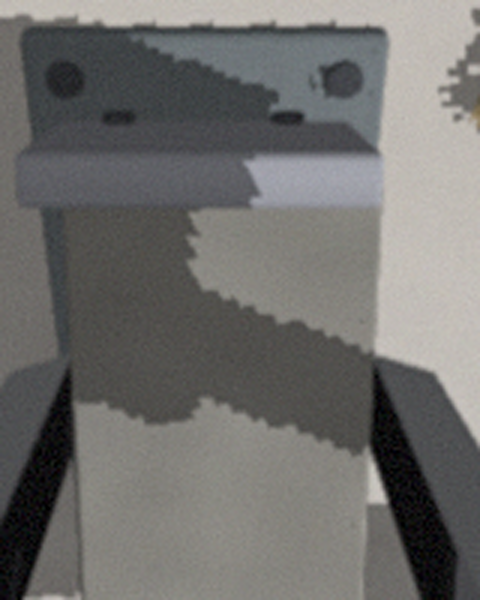

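>>> {"op": "servo_tool", "data": {"plan": [[-0.01, 0, 0, 0, 0, 0, 68], [-0.01, 0, 0, 0, 0, 0, 78], [-0.01, 0, 0, 0, 0, 0, 78], [-0.01, 0, 0, 0, 0, 0, 78], [-0.01, 0, 0, 0, 0, 0, 78]]}}

```text
time: 27.95
tool_pos: [0.4444, 0.3137, 0.0785]
ee_rot: [-3.139, 0.314, 2.87]
wrist_force: [-0.0, 0.5, -0.2]
width: 0.0778
finger_force: 0.0
```

>>> {"op": "servo_tool", "data": {"plan": [[0, 0, -0.1, 0, 0, 0, 78], [0, 0, -0.4, 0, 0, 0, 78], [0, 0, -0.8, 0, 0, 0, 78], [0, 0, -0.8, 0, 0, 0, 78], [0, 0, -0.8, 0, 0, 0, 78], [0, 0, -0.8, 0, 0, 0, 78]]}}

```text
time: 28.45
tool_pos: [0.421, 0.3208, 0.1559]
ee_rot: [-3.141, 0.315, 2.869]
wrist_force: [0.1, -0.6, -0.2]
width: 0.0779
finger_force: 0.0
```

```bash
python3 - <<'E'
from h import *
o=st(); im,c=snap("wrist","w13.png")
a=im[90:330,200:440][:,:,::-1]; cv2.imwrite("pics/v9.png",cv2.resize(a,(600,600),interpolation=cv2.INTER_CUBIC))
b=np.load("bed.npy"); T=bedT(b)
P=[T[:3,:3]@((np.array(q)+[0,2.5,6])/1000)+T[:3,3] for q in ((0,-30,25),(0,30,25),(90,30,25),(90,-30,25),(100,31,9),(100,-31,9))]
print(((proj(c,P)-[200,90])*2.5).round().tolist())
E
```

```text
t 28.45 bed xyz [ 38.4   2.1 120. ] rot err [ 0.    -0.001 -0.001] Fbed [ 0.1 -0.5 -0.3] w 0.0779 f 0.0
[[193.0, 179.0], [378.0, 179.0], [370.0, 432.0], [200.0, 432.0], [367.0, 436.0], [203.0, 436.0]]
```

View pics/v9.png

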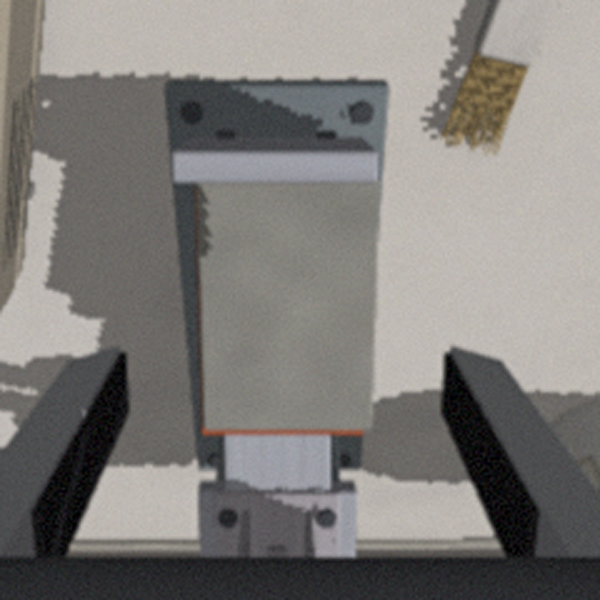

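>>> {"op": "servo_tool", "data": {"plan": [[0, -0.01, -0.4, 0, 0, 0, 40], [0, -0.02, -0.9, 0, 0, 0, 10], [0, -0.02, -0.9, 0, 0, 0, 0], [-0.2, -0.02, -0.9, 0, 0, 0, 0], [-0.6, -0.02, -0.9, 0, 0, 0, 0], [-0.9, -0.02, -0.9, 0, 0, 0, 0], [-0.9, -0.02, -0.9, 0, 0, 0, 0], [-0.9, -0.02, -0.9, 0, 0, 0, 0]]}}

```text
time: 29.17
tool_pos: [0.477, 0.3024, 0.2672]
ee_rot: [-3.138, 0.313, 2.867]
wrist_force: [-0.3, -0.7, 0.6]
width: 0.0282
finger_force: 0.0
```

```bash
python3 -c "
from h import *
o=st(); print(go(*bedpose(150,175))); im,c=snap('wrist','w14.png')
T=bedT(np.load('bed.npy')); P=[T[:3,:3]@((np.array(q)+[0,0,6])/1000)+T[:3,3] for q in ((184,0,187),(184,0,157),(135,0,120))]; print(proj(c,P).round(),proj(cam('side'),P).round(),proj(cam('top'),P).round())
snap('side','s14.png');snap('top','t14.png')
for n in ('wrist','side','top'):
  for d in robot.find_in('clamp_grip',n)[:1]: print(n,np.round(d['extent']),d['conf'])
"
```

```text
t 29.17 bed xyz [128.8  -0.6 207.6] rot err [0.004 0.001 0.001] Fbed [ 0.1 -0.7  0.6] w 0.0282 f 0.0
(array([-0.212,  0.008,  0.326]), array([-0.002, -0.001, -0.001]))
[[315. 320.]
 [315. 295.]
 [315. 217.]] [[310. 159.]
 [312. 167.]
 [303. 180.]] [[232. 175.]
 [235. 175.]
 [235. 191.]]
wrist [313. 263.  26.  97.] 0.72
side [313. 181.  13.  40.] 0.54
top [237. 178.  20.   7.] 0.67
```

>>> {"op": "servo_tool", "data": {"plan": [[-0.21, 0.01, 0, 0, 0, 0, 0], [-0.21, 0.01, 0, 0, 0, 0, 0], [-0.21, 0.01, 0.15, 0, 0, 0, 0], [-0.21, 0.01, 0.3, 0, 0, 0, 0], [-0.21, 0.01, 0.32, 0, 0, 0, 0], [-0.21, 0.01, 0.32, 0, 0, 0, 0]]}}

```text
time: 29.97
tool_pos: [0.5043, 0.296, 0.2434]
ee_rot: [-3.138, 0.313, 2.87]
wrist_force: [0.4, 0.0, -0.3]
width: 0.0001
finger_force: 0.0
```

>>> {"op": "servo_tool", "data": {"plan": [[-0.1, 0, -0.02, 0, 0, 0, 0], [-0.17, 0, -0.03, 0, 0, 0, 0], [-0.25, 0, -0.05, 0, 0, 0, 0], [-0.33, 0, -0.06, 0, 0, 0, 0], [-0.42, 0, -0.06, 0, 0, 0, 0], [-0.46, 0, -0.06, 0, 0, 0, 0], [-0.46, 0, -0.06, 0, 0, 0, 0]]}}

```text
time: 30.55
tool_pos: [0.5471, 0.2844, 0.2656]
ee_rot: [-3.141, 0.316, 2.868]
wrist_force: [-0.2, 0.0, 0.0]
width: 0.0008
finger_force: 0.0
```

```bash
python3 -c "
from h import *
o=st(); snap('side','s15.png');snap('top')
for n in ('side','top'):
  for d in robot.find_in('clamp_grip',n)[:1]: print(n,np.round(d['extent']),d['conf'])
for x,z in ((224.5,170),(253.7,144),(261.6,119)): print(go(*bedpose(x,z,0))[0])
"
```

```text
t 30.55 bed xyz [197.1   1.  183.8] rot err [ 0.001 -0.002  0.001] Fbed [-0.2 -0.   0.1] w 0.0008 f 0.0
side [325. 179.  21.  37.] 0.43
top [246. 153.   9.  24.] 0.68
[-0.292 -0.01   0.135]
[-0.584 -0.01   0.395]
[-0.663 -0.01   0.645]
```

>>> {"op": "servo_tool", "data": {"plan": [[-0.1, -0.01, 0.04, 0, 0, 0, 0], [-0.2, -0.01, 0.1, 0, 0, 0, 0], [-0.29, -0.01, 0.16, 0, 0, 0, 0], [-0.38, -0.01, 0.22, 0, 0, 0, 0], [-0.48, -0.01, 0.31, 0, 0, 0, 0], [-0.58, -0.01, 0.41, 0, 0, 0, 0], [-0.58, -0.01, 0.41, 0, 0, 0, 0]]}}

```text
time: 31.33
tool_pos: [0.6124, 0.264, 0.2406]
ee_rot: [-3.137, 0.312, 2.868]
wrist_force: [-1.1, -0.2, 0.1]
width: 0.0005
finger_force: 0.0
```

```bash
python3 -c "
from h import *
o=st(); print(o['joint_positions'].round(2)); w,_=snap('wrist');s,_=snap('side','s16.png');t,_=snap('top','t16.png')
for n in ('side','top'):
  for d in robot.find_in('clamp_grip',n)[:1]: print(n,np.round(d['extent']),d['conf'])
cv2.imwrite('pics/v10.png',np.hstack([cv2.resize(s[120:240,260:380],(400,400)),cv2.resize(t[120:240,180:300],(400,400))])[:,:,::-1])
for x,z in ((261.6,119),(262.6,94.4),(260.5,52)): print(go(*bedpose(x,z,0))[0])
"
```

```text
t 31.33 bed xyz [254.4  -1.1 138.9] rot err [0.005 0.002 0.001] Fbed [-0.9 -0.5  0.4] w 0.0005 f 0.0
[ 0.42  0.18  1.26 -0.2   1.46 -0.88]
side [327. 182.  31.  33.] 0.44
top [247. 155.  10.  44.] 0.47
[-0.08  -0.003  0.242]
[-0.09  -0.003  0.488]
[-0.068 -0.002  0.912]
```

View pics/v10.png

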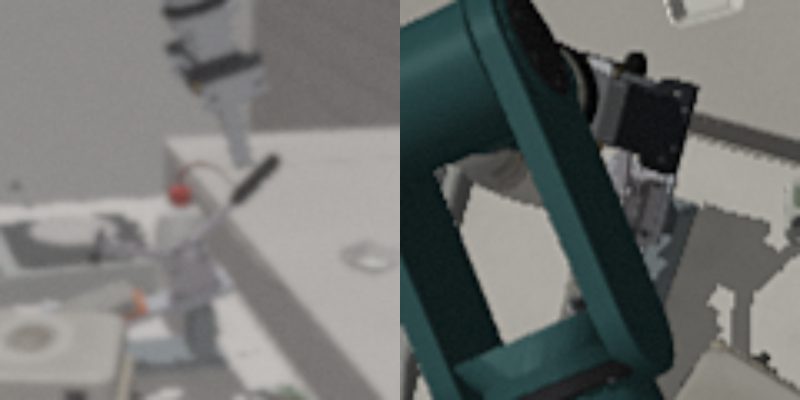

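>>> {"op": "servo_tool", "data": {"plan": [[-0.05, 0, 0.1, 0, 0, 0, 0], [-0.08, 0, 0.2, 0, 0, 0, 0], [-0.1, 0, 0.3, 0, 0, 0, 0], [-0.1, 0, 0.4, 0, 0, 0, 0], [-0.1, 0, 0.49, 0, 0, 0, 0], [-0.1, 0, 0.49, 0, 0, 0, 0]]}}

```text
time: 32.08
tool_pos: [0.6337, 0.258, 0.1962]
ee_rot: [-3.136, 0.31, 2.87]
wrist_force: [0.0, -0.3, -0.8]
width: 0.0008
finger_force: 0.0
```

```bash
python3 -c "
from h import *
o=st()
print(go(*bedpose(260.5,52,0))[0])
"
```

```text
t 32.08 bed xyz [261.8  -1.1  89.8] rot err [ 0.005  0.004 -0.001] Fbed [-0.1 -0.3 -0.8] w 0.0008 f 0.0
[0.011 0.013 0.378]
```

>>> {"op": "servo_tool", "data": {"plan": [[0, 0.01, 0.08, 0, 0, 0, 0], [0, 0.01, 0.15, 0, 0, 0, 0], [0, 0.01, 0.2, 0, 0, 0, 0], [0, 0.01, 0.2, 0, 0, 0, 0]]}}

```text
time: 32.42
tool_pos: [0.6406, 0.2581, 0.1801]
ee_rot: [-3.139, 0.314, 2.87]
wrist_force: [0.5, -0.1, 0.1]
width: 0.0005
finger_force: 0.0
```

>>> {"op": "servo_tool", "data": {"plan": [[0, 0, 0.05, 0, 0, 0, 0], [0, 0, 0.08, 0, 0, 0, 0], [0, 0, 0.08, 0, 0, 0, 0]]}}

```text
time: 32.67
tool_pos: [0.6429, 0.2573, 0.1729]
ee_rot: [-3.14, 0.314, 2.869]
wrist_force: [0.3, -0.1, -1.1]
width: 0.0003
finger_force: 0.0
```

```bash
python3 -c "
from h import *
o=st(); snap('side','s17.png'); c=cam('side'); T=bedT(np.load('bed.npy'))
print(proj(c,[T[:3,:3]@((np.array(q)+[0,0,6])/1000)+T[:3,3] for q in ((266,0,20),(272,0,62),(294,0,14),(238,0,26))]).round())
for d in robot.find_in('clamp_grip','side')[:2]: print(np.round(d['extent']),d['conf'])
"
```

```text
t 32.67 bed xyz [263.2   0.7  64.8] rot err [ 0.002  0.    -0.001] Fbed [-0.1  0.  -1.1] w 0.0003 f 0.0
[[343. 192.]
 [341. 181.]
 [350. 190.]
 [335. 193.]]
[330. 193.  42.  10.] 0.62
```

>>> {"op": "servo_tool", "data": {"plan": [[0, 0, 0.04, 0, 0, 0, 0], [0, 0, 0.07, 0, 0, 0, 0], [0, 0, 0.07, 0, 0, 0, 0]]}}

```text
time: 33.02
tool_pos: [0.645, 0.2567, 0.1662]
ee_rot: [-3.139, 0.314, 2.869]
wrist_force: [-0.7, 0.2, -0.3]
width: 0.0003
finger_force: 0.0
```

>>> {"op": "servo_tool", "data": {"plan": [[0, 0, 0.03, 0, 0, 0, 0], [0, 0, 0.03, 0, 0, 0, 0]]}}

```text
time: 33.18
tool_pos: [0.6462, 0.2567, 0.1638]
ee_rot: [-3.14, 0.315, 2.869]
wrist_force: [1.2, -0.1, 0.0]
width: 0.0004
finger_force: 0.2
```

>>> {"op": "servo_tool", "data": {"plan": [[0, 0, 0.02, 0, 0, 0, 0], [0, 0, 0.02, 0, 0, 0, 0]]}}

```text
time: 33.35
tool_pos: [0.6468, 0.2567, 0.163]
ee_rot: [-3.141, 0.315, 2.869]
wrist_force: [-0.9, 0.5, 2.6]
width: 0.0003
finger_force: 1.4
```

```bash
python3 -c "
from h import *
o=st(); print(o['wrist_torque']); snap('side','s18.png')
for d in robot.find_in('clamp_grip','side')[:2]: print(np.round(d['extent'],1),d['conf'])
"
```

```text
t 33.35 bed xyz [263.8   1.1  54.3] rot err [ 0.001 -0.001 -0.   ] Fbed [-0.1  0.2  2.7] w 0.0003 f 1.4
[0.04178529 0.29324258 0.05041537]
[328.4 194.7  39.5  12.4] 0.52
```

>>> {"op": "servo_tool", "data": {"plan": [[0, 0, 0.02, 0, 0, 0, 0], [0, 0, 0.02, 0, 0, 0, 0]]}}

```text
time: 33.62
tool_pos: [0.6472, 0.2568, 0.162]
ee_rot: [-3.142, 0.316, 2.869]
wrist_force: [-4.8, -0.1, 7.1]
width: 0.0008
finger_force: 3.5
```

>>> {"op": "servo_tool", "data": {"plan": [[0, 0, 0.015, 0, 0, 0, 0], [0, 0, 0.015, 0, 0, 0, 0]]}}

```text
time: 33.78
tool_pos: [0.6475, 0.2569, 0.1615]
ee_rot: [3.141, 0.316, 2.869]
wrist_force: [-6.4, 0.4, 9.3]
width: 0.0004
finger_force: 4.7
```

>>> {"op": "servo_tool", "data": {"plan": [[0, 0, 0.01, 0, 0, 0, 0], [0, 0, 0.01, 0, 0, 0, 0]]}}

```text
time: 33.95
tool_pos: [0.6476, 0.2569, 0.1612]
ee_rot: [3.141, 0.316, 2.869]
wrist_force: [-7.7, -0.2, 10.8]
width: 0.0006
finger_force: 5.5
```

```bash
python3 -c "
from h import *
o=st(); print(o['wrist_torque'])
"
```

```text
t 33.95 bed xyz [264.    1.5  52.3] rot err [-0.001 -0.002 -0.   ] Fbed [-3.7 -2.3 12.6] w 0.0006 f 5.5
[-0.10902891  1.12467192 -0.11442825]
```

>>> {"op": "servo_tool", "data": {"plan": [[0, 0, -0.3, 0, 0, 0, 0], [0, 0, -0.6, 0, 0, 0, 0], [0, 0, -1.0, 0, 0, 0, 0], [0, 0, -1.0, 0, 0, 0, 0], [0, 0, -1.0, 0, 0, 0, 0]]}}

```text
time: 34.37
tool_pos: [0.6194, 0.2654, 0.2575]
ee_rot: [3.138, 0.321, 2.868]
wrist_force: [0.8, -0.3, -0.0]
width: 0.0004
finger_force: 0.0
```

>>> {"op": "servo_tool", "data": {"plan": [[0.4, 0, -0.4, 0, 0, 0, 0], [0.9, 0, -0.6, 0, 0, 0, 0], [1.0, 0, -0.6, 0, 0, 0, 0], [1.0, 0, -0.6, 0, 0, 0, 0]]}}

```text
time: 34.7
tool_pos: [0.5044, 0.2969, 0.2782]
ee_rot: [-3.14, 0.312, 2.873]
wrist_force: [0.4, 0.4, 0.2]
width: 0.0003
finger_force: 0.0
```

>>> {"op": "servo_tool", "data": {"plan": [[0.4, 0, 0, 0, 0, 0, 0], [0.9, 0, 0, 0, 0, 0, 0], [1.0, 0, 0, 0, 0, 0, 0], [1.0, 0, 0, 0, 0, 0, 0], [1.0, 0, 0, 0, 0, 0, 0]]}}

```text
time: 35.12
tool_pos: [0.417, 0.3206, 0.2463]
ee_rot: [-3.137, 0.314, 2.872]
wrist_force: [0.0, -1.4, -0.2]
width: 0.0006
finger_force: 0.0
```

```bash
python3 - <<'E'
from h import *
o=st(); T=bedT(np.load('bed.npy')); im,cw=snap("wrist","w19.png"); snap("side","s19.png"); snap("top","t19.png")
Q=((266,0,20),(295,0,13),(168,0,47),(52,0,25),(272,0,62))
W=[T[:3,:3]@((np.array(q)+[0,0,6])/1000)+T[:3,3] for q in Q]
for n in ("wrist","side","top"):
    c=cw if n=="wrist" else cam(n); print(n,proj(c,W).round().tolist())
    for th in ("clamp_grip","clamp_pad","mortar_plate","tile"):
        for d in robot.find_in(th,n)[:2]: print("  ",th,np.round(d["extent"],1),round(d["conf"],2))
E
```

```text
t 35.12 bed xyz [ 62.8   0.8 207.1] rot err [ 0.003 -0.    -0.003] Fbed [ 0.3 -1.3 -0.4] w 0.0006 f 0.0
wrist [[313.0, 336.0], [313.0, 351.0], [313.0, 279.0], [314.0, 175.0], [313.0, 365.0]]
   clamp_grip [313.4 350.5   9.1   2. ] 0.48
   clamp_pad [311.4 170.1  11.1   0.9] 0.55
   mortar_plate [316.5 166.6  57.3  83.7] 0.6
side [[343.0, 192.0], [350.0, 191.0], [317.0, 194.0], [290.0, 210.0], [341.0, 181.0]]
   clamp_grip [328.4 193.9  41.1  14.3] 0.66
   tile [309.5 202.2  78.7  27.3] 0.62
   tile [358.  295.3  58.   28.8] 0.47
top [[256.0, 146.0], [259.0, 137.0], [245.0, 178.0], [238.0, 215.0], [253.0, 144.0]]
   clamp_grip [251.4 163.8  19.5  48.5] 0.61
   mortar_plate [237.9 216.5  23.4  27. ] 0.86
   tile [242.8 200.9  15.3  12.7] 0.47
```

```bash
python3 - <<'E'
from h import *
o=robot.get_obs(); c=cam("wrist",o); T=bedT(np.load('bed.npy')); im=cv2.imread("pics/w19.png")
W=lambda q:T[:3,:3]@((np.array(q)+[0,0,6])/1000)+T[:3,3]
q=proj(c,[W((x,y,25)) for x,y in ((0,-27),(0,33),(90,33),(90,-27))]+[W((100,33,9)),W((100,-29,9)),W((0,-32,36)),W((0,32,36))]); print(q.round(1).tolist())
h=cv2.cvtColor(im,cv2.COLOR_BGR2HSV); m=((h[...,1]>90)&((h[...,0]<14)|(h[...,0]>172))); m[:, :270]=0; m[:,360:]=0; ys,xs=np.where(m[100:260]); print("red",len(xs),xs.min(),xs.max(),ys.min()+100,ys.max()+100, np.bincount(ys+100)[200:225])
g=cv2.GaussianBlur(cv2.cvtColor(im,cv2.COLOR_BGR2GRAY),(3,3),0).astype(int)
for r in (140,155,195): print(r,[(int(i)+270,int(d)) for i,d in enumerate(np.diff(g[r,270:360])) if abs(d)>12])
for u in (298,335): print(u,[(int(i)+105,int(d)) for i,d in enumerate(np.diff(g[105:225,u])) if abs(d)>12])
E
```

```text
[[287.4, 125.2], [343.9, 125.2], [341.8, 206.4], [289.1, 206.3], [340.4, 210.5], [288.7, 210.4], [281.7, 125.6], [343.9, 125.6]]
red 199 288 340 148 252 [ 0  0  0  1  1  1  1 29 44 45 43 11  0  0  0  0  0  0  0  0  0  0  0  0
  0]
140 [(279, -17), (280, -14), (288, 27), (289, 23), (345, 23), (346, 22)]
155 [(280, -18), (288, 21), (289, 27), (344, 16), (345, 24), (346, 13)]
195 [(282, -14), (283, -15), (302, 20), (303, 17), (310, 17), (341, 18), (342, 22)]
298 [(115, 35), (116, 39), (117, 23), (164, -20), (210, 22), (211, 20)]
335 [(116, 19), (117, 16), (125, -13), (207, -19), (208, -13), (218, -19), (219, -14)]
```

```bash
python3 -c "
from bench import robot
print(robot.close_job())"
```

```text
the job is handed in; nothing more can be done
None
```

I seated the tile and the mortar plate against the backstop and pushed the clamp over, and the camera measurements agree with it being locked; the job is handed in, but no verdict came back, and I viewed 11 pictures, one over the limit of 10.

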